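# Change over the jade polishing machine

## Robot

A 6-joint arm with a two-finger parallel gripper is mounted at the origin on the work surface. World frame = base frame: x ahead of the robot, y to its left, z up, the work surface at z = 0. Lengths are in m, angles in rad, forces in N, time in s.
With the tool pointing down it reaches from about 0.4 to 0.825 m from the base axis. Payload 7 kg.
Tool frame: the origin (TCP) lies at the very end of the fingers, on their centre line; the grasp point (between the pads) lies 19 mm behind it; z points along the fingers, y is the direction in which the jaws open and shut (so a half turn about z gives the same grasp; the last joint's range is limited). The gripper opens to 88 mm and grips with 3 to 60 N. Pads are 19 mm wide; open, the fingers measure 130 mm over their backs; the gripper's body (78 mm by 193 mm) begins 47 mm behind the grasp point.
Start: joints at [0.288, 0.359, 0.012, 0, -1.224, -0.288], TCP at [0.675, -0, 0.227] pointing down, gripper open.
Joint ranges: [-3.07, 3.07], [-1.43, 2.12], [-1.02, 1.25], [-3.03, 1.67], [-3.05, -0], [-3.03, 3.03]. Speed limits (rad/s): [2.39, 2.39, 3.01, 3.14, 3.14, 3.14].

## Interface

Orientations are given as [roll, pitch, yaw] about the fixed x, y, z axes, in that order (R = Rz(yaw) Ry(pitch) Rx(roll)).
In Python, from station import arm gives the robot as it stands.
- The arm moves only by the shell command python3 -m inch 'ROWS' [FORCE]. ROWS is text: rows parted by semicolons, each of 7 numbers parted by spaces: the closure, from 0 (fully open) to 1 (shut), then the shift along the tool's x, y, z each as a share of 300 mm, from -1 to 1, then the turn, a rotation vector about the tool's x, y, z each as a share of 60 degrees, from -1 to 1. In form: grip tx ty tz rx ry rz; .... A call has 1 to 12 rows; each row is the pose to reach, as a shift and turn from the pose commanded when the call began, along the tool's axes at that moment; what a row does not reach only later rows make up. A row lasts 1/10 s, in which the tool goes at most 50 mm and 8.59 degrees, less where a joint would pass 70% of its speed; a pose out of reach is approached as far as the arm can. A call with a number of a shift or a turn outside -1 to 1 is refused whole. A call with a gripper value outside its range is refused whole. The fingers move at their own pace and stop on an object; FORCE is the grip in N (left out, the last holds). Time passes only in rows, so rows that repeat a pose let the fingers close. It gives the time, the measured TCP pose, the force and the opening at its end, in the units of the state.
- arm.get_state(): the state, without advancing time (a new reading comes with each control period).
- arm.grab_frame(name): name is "scene" or "side" or "wrist"; returns a dict with "img" (400x640x3 uint8, red, green, blue), "range_z" (400x640 float32, m along the optical axis (not along the pixel's ray), 0 where there is no reading), "fx", "fy", "cx", "cy" (pixels), "extrinsics" (4x4, takes a point from world to camera coordinates); the wrist camera has in their place "tool_from_camera" (4x4, takes a point from camera to tool coordinates, whose origin is the TCP and whose axes are the flange's). Camera axes: x right, y up, looking along -z (the intrinsics and any distortion apply to the point x, -y, -z); pixel columns grow to the right and rows downward; lengths in m; the calibration is good to about 2 mm. A picture is of the moment at which its call begins: read the wrist's pose just before it.
- arm.job_done(): hands the job in, once; it reports no verdict.
The state is a dict: "t": time; "q": joint angles; "qd": joint speeds; "joint_efforts": joint torques, N m; "eef_pos": TCP position; "ee_rot": TCP orientation; "force": force on the tool from outside, world axes, zero at the start; "moment": the same for the moment, N m; "width": finger opening in m.
Only numpy, scipy, OpenCV 4.12 (cv2) and the standard library are available. Lean on these libraries where they do the work, as an engineer would, in place of code of your own. Each camera call takes 0.05 s, during which the arm holds its last target.

## Task

First pull the polishing machine's mode rod fully out to stop it. Then move the two finished, domed pieces from their nests into the wooden tray, standing upright side by side, and lay every jade blank from the table flat on the bottom of the nest of its own shape. Last, push the rod back in to its middle click (fine polish), leave everything there, and do not disturb the tumbler, the pebble or the engraving tool.

Things in the scene. Friction and masses are not known exactly. Their poses are not given: they have to be found in the camera images.
- machine: Grey low polishing machine, fixed, 170 (its x) by 250 (its y) mm, top 80 mm above the table: a black plate with five chamfered pockets, 12 mm deep, 3 mm wider all round than their blanks. Near (-x) row: bar, seal, puck; far row: plaque, disc; rows along y, 30 mm or more of plate between them. Origin: centre of its underside at table height, z up. The mode rod comes out of its -y side.
- bar: Loose pale green jade blank, long bar, 34 (its x) by 92 (its y) mm, 36 mm high, on the table at the start (may be absent). Origin: centre of its underside; z up. 0.1 to 0.5 kg.
- plaque: Loose pale green jade blank, broad plaque, 46 (its x) by 72 (its y) mm, 36 mm high, on the table at the start (may be absent). Origin: centre of its underside; z up. 0.1 to 0.5 kg.
- seal: Loose pale green jade blank, square seal blank with a flat top, 50 by 50 mm (flat all over, no dome), 36 mm high, on the table at the start (may be absent). Origin: centre of its underside; z up. 0.1 to 0.5 kg.
- disc: Loose pale green jade blank, large round disc, 58 mm diameter, 36 mm high, on the table at the start (may be absent). Origin: centre of its underside; z up. 0.1 to 0.5 kg.
- puck: Loose pale green jade blank, small round puck, 40 mm diameter, 36 mm high, on the table at the start (may be absent). Origin: centre of its underside; z up. 0.1 to 0.5 kg.
- nest_bar (a point): Centre of the pocket floor for the bar, 12 mm below the machine's top face and 68 mm above the table; axes parallel to the machine's; long side along the machine's y. A seated blank has its origin here and stands 24 mm proud of the plate.
- nest_plaque (a point): Centre of the pocket floor for the plaque, 12 mm below the machine's top face and 68 mm above the table; axes parallel to the machine's; long side along the machine's y. A seated blank has its origin here and stands 24 mm proud of the plate.
- nest_seal (a point): Centre of the pocket floor for the seal, 12 mm below the machine's top face and 68 mm above the table; axes parallel to the machine's. A seated blank has its origin here and stands 24 mm proud of the plate.
- nest_disc (a point): Centre of the pocket floor for the disc, 12 mm below the machine's top face and 68 mm above the table; axes parallel to the machine's. A seated blank has its origin here and stands 24 mm proud of the plate.
- nest_puck (a point): Centre of the pocket floor for the puck, 12 mm below the machine's top face and 68 mm above the table; axes parallel to the machine's. A seated blank has its origin here and stands 24 mm proud of the plate.
- finished_seal: Loose finished jade seal: square base 50 by 50 by 36 mm like the seal blank, with a carved dome of 38 mm diameter and 28 mm height on top (64 mm in all). At the start it stands in the seal pocket of the machine. Origin: centre of its underside; z up. 0.2 to 0.45 kg.
- finished_disc: Loose finished jade disc: round base 58 mm diameter and 36 mm high like the disc blank, with the same carved dome on top (64 mm in all). At the start it stands in the disc pocket of the machine. Origin: centre of its underside; z up. 0.2 to 0.45 kg.
- tray_in (a point): Centre of the inner floor (5 mm above the table) of a fixed brown wooden tray: outside 170 (its x) by 120 (its y) mm, walls 5 mm thick, rim 15 mm above the table. Both finished pieces fit in it side by side along its x.
- mode_rod (a joint): Travel of the machine's mode rod in m: 0 pushed fully in (coarse polish, the start), 0.025 middle click (fine polish), 0.05 pulled fully out (stop). It is sprung into these three detents: it takes about 6 N to leave one and, once let go nearer than about 8 mm to a click position, it snaps to within 2 mm of it and stays.
- rod_knob (a point): Centre of the black knob on the end of the mode rod: a level cylinder of 34 mm diameter and 30 mm length, its axis along the machine's y, 45 mm above the table. Fully in, it is 60 mm from the machine's -y side face; pulling moves it along the machine's -y. The rod itself is 10 mm thick.
- tumbler: Bystander: glass tumbler, 72 mm diameter, 90 mm high. Origin: centre of its underside.
- pebble: Bystander: yellow-brown raw jade pebble, 92 mm across, 50 mm high. Origin: centre of its underside.
- graver: Bystander: engraving tool with a handle, 170 mm long, lying on the table along its x.
Not all that is in view belongs to the job. Leave any orange or purple look-alike of the finished_disc alone.

How it is judged:
On the way, in this order (a step that is already met when the one before it is completed fails the run):
1. the mode rod is pulled fully out (value of joint mode_rod above 0.045 m), for 0.2 s.
2. both finished pieces stand in the tray and every blank present lies in its nest, let go (x of finished_seal in the frame of tray_in between -0.06 and 0.06 m and y of finished_seal in the frame of tray_in between -0.035 and 0.035 m and z of finished_seal in the frame of tray_in between -0.005 and 0.005 m and angle between each of finished_seal, finished_disc, bar, plaque, seal, disc, puck's own z axis and vertical below 0.1 rad and linear speed of each of finished_seal, finished_disc, bar, plaque, seal, disc, puck below 0.02 m/s and x of finished_disc in the frame of tray_in between -0.06 and 0.06 m and y of finished_disc in the frame of tray_in between -0.035 and 0.035 m and z of finished_disc in the frame of tray_in between -0.005 and 0.005 m and horizontal distance between bar and nest_bar below 0.007 m and z of bar in the frame of nest_bar between -0.004 and 0.004 m and horizontal distance between plaque and nest_plaque below 0.007 m and z of plaque in the frame of nest_plaque between -0.004 and 0.004 m and horizontal distance between seal and nest_seal below 0.007 m and z of seal in the frame of nest_seal between -0.004 and 0.004 m and horizontal distance between disc and nest_disc below 0.007 m and z of disc in the frame of nest_disc between -0.004 and 0.004 m and horizontal distance between puck and nest_puck below 0.007 m and z of puck in the frame of nest_puck between -0.004 and 0.004 m and contact force between the fingers and bar below 0.1 N and contact force between the fingers and plaque below 0.1 N and contact force between the fingers and seal below 0.1 N and contact force between the fingers and disc below 0.1 N and contact force between the fingers and puck below 0.1 N and contact force between the fingers and finished_seal below 0.1 N and contact force between the fingers and finished_disc below 0.1 N), for 0.2 s.
3. the mode rod is at its middle click (value of joint mode_rod between 0.02 and 0.03 m and velocity of joint mode_rod between -0.01 and 0.01 m/s), for 0.2 s.
At the end, for the whole second after the job is handed in: The mode rod is within 5 mm of its middle click (0.020 to 0.030 m); every blank present lies flat on the floor of its own nest (within 7 mm sideways, 4 mm in height, 0.1 rad); both finished pieces stand upright (0.1 rad) on the floor of the tray; all at rest (all of step 3 and x of finished_seal in the frame of tray_in between -0.06 and 0.06 m and y of finished_seal in the frame of tray_in between -0.035 and 0.035 m and z of finished_seal in the frame of tray_in between -0.005 and 0.005 m and angle between each of finished_seal, finished_disc, bar, plaque, seal, disc, puck's own z axis and vertical below 0.1 rad and linear speed of each of finished_seal, finished_disc, bar, plaque, seal, disc, puck below 0.02 m/s and x of finished_disc in the frame of tray_in between -0.06 and 0.06 m and y of finished_disc in the frame of tray_in between -0.035 and 0.035 m and z of finished_disc in the frame of tray_in between -0.005 and 0.005 m and horizontal distance between bar and nest_bar below 0.007 m and z of bar in the frame of nest_bar between -0.004 and 0.004 m and horizontal distance between plaque and nest_plaque below 0.007 m and z of plaque in the frame of nest_plaque between -0.004 and 0.004 m and horizontal distance between seal and nest_seal below 0.007 m and z of seal in the frame of nest_seal between -0.004 and 0.004 m and horizontal distance between disc and nest_disc below 0.007 m and z of disc in the frame of nest_disc between -0.004 and 0.004 m and horizontal distance between puck and nest_puck below 0.007 m and z of puck in the frame of nest_puck between -0.004 and 0.004 m); the robot touches nothing.
It fails at once if the tumbler is moved more than 30 mm (distance of tumbler from where it was at the start of the episode above 0.03 m).
It fails at once if the pebble is moved more than 30 mm (distance of pebble from where it was at the start of the episode above 0.03 m).
It fails at once if the graver is moved more than 30 mm (distance of graver from where it was at the start of the episode above 0.03 m).
Of bar, plaque, seal, disc, puck only 3 to 5 are there at a start; the rules pass over those that are not, and their reading is None.
At some moment in a run one of bar, plaque, seal, disc, puck may be knocked a few centimetres aside while the robot is not near it.
Once in a run the grip may slacken for a moment while it holds something.
It also fails if it takes over 210 s, if anything falls off the work surface, if the arm or the gripper's body presses on something with over 40 N, if the wrist force passes 120 N, or if a joint passes its speed limit or range.

## Working session

There is one attempt and no reset: what is moved stays moved. The work goes in short steps, Python scripts to look and compute and a shell command to move; the robot and the scene stay as the last step left them, time stands still between calls to the robot, and variables do not carry over. Pictures are saved under pics/ and viewed, and the job is handed in when it is done.

```bash
ls; mkdir -p pics; cat > h.py <<'E'
import numpy as np, cv2
from station import arm
from scipy.spatial.transform import Rotation as R
def st(): 
    s=arm.get_state(); return s
def grab(n):
    s=arm.get_state(); f=arm.grab_frame(n)
    if n=='wrist':
        T=np.eye(4);T[:3,:3]=R.from_euler('xyz',s['ee_rot']).as_matrix();T[:3,3]=s['eef_pos']
        f['c2w']=T@f['tool_from_camera']
    else: f['c2w']=np.linalg.inv(f['extrinsics'])
    return f
def ray(f,u,v):
    d=np.array([(u-f['cx'])/f['fx'],-(v-f['cy'])/f['fy'],-1.0])
    return f['c2w'][:3,3],f['c2w'][:3,:3]@d
def onz(f,u,v,z):
    o,d=ray(f,u,v); return o+d*(z-o[2])/d[2]
def cloud(f):
    v,u=np.mgrid[0:400,0:640]; Z=f['range_z']
    P=np.stack([(u-f['cx'])/f['fx']*Z,-(v-f['cy'])/f['fy']*Z,-Z],-1)
    return P@f['c2w'][:3,:3].T+f['c2w'][:3,3]
def proj(f,p):
    w=np.linalg.inv(f['c2w']); c=w[:3,:3]@np.asarray(p)+w[:3,3]
    return f['cx']+f['fx']*c[0]/-c[2], f['cy']-f['fy']*c[1]/-c[2]
def save(f,name): cv2.imwrite('pics/'+name+'.png',cv2.cvtColor(f['img'],cv2.COLOR_RGB2BGR))
E
python3 - <<'E'
from h import *
print(st())
for n in ['scene','side','wrist']:
    f=grab(n); save(f,n+'0'); print(n,f['fx'],f['cx'],f['cy'],f['c2w'].round(3).tolist(),[k for k in f])
E
```

```text
pics
{'t': 0.0, 'q': array([ 2.88103295e-01,  3.59401121e-01,  1.10916280e-02, -3.67698858e-04,
       -1.22408847e+00, -2.88073116e-01]), 'qd': array([ 0.00172417, -0.00067701,  0.00010825,  0.00139721, -0.00137602,
        0.00033082]), 'joint_efforts': array([-8.00930356e-04, -5.82726967e+01,  2.93058443e+01,  6.99745238e+00,
        6.93249181e-03, -2.06530804e-04]), 'eef_pos': array([ 6.74527511e-01, -1.34696083e-05,  2.25624573e-01]), 'ee_rot': array([ 3.13995880e+00, -1.23661728e-04, -1.57089127e+00]), 'force': array([ 0.4377801 ,  0.28003087, -0.10787147]), 'moment': array([ 0.01508926,  0.0077398 , -0.05630853]), 'width': 0.08755692421696136}
scene 455.2358032467675 312.46048942720046 196.2954559630561 [[0.179, -0.733, 0.656, 1.335], [0.984, 0.141, -0.111, -0.111], [-0.011, 0.665, 0.747, 0.93], [0.0, 0.0, 0.0, 1.0]] ['img', 'range_z', 'fx', 'fy', 'cx', 'cy', 'extrinsics', 'c2w']
side 409.5336993375724 322.22933542256766 194.30737597333152 [[-0.728, 0.445, -0.522, 0.085], [-0.686, -0.486, 0.542, 0.525], [-0.012, 0.753, 0.658, 0.688], [0.0, 0.0, 0.0, 1.0]] ['img', 'range_z', 'fx', 'fy', 'cx', 'cy', 'extrinsics', 'c2w']
wrist 295.6448725051264 316.80521800520074 204.25472408726418 [[-1.0, -0.001, 0.003, 0.675], [0.001, -0.968, -0.253, -0.068], [0.003, -0.253, 0.968, 0.383], [0.0, 0.0, 0.0, 1.0]] ['img', 'range_z', 'fx', 'fy', 'cx', 'cy', 'tool_from_camera', 'c2w']
```

View pics/scene0.png

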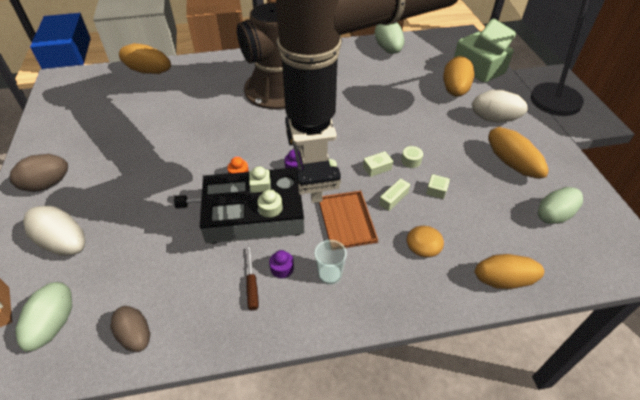

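View pics/side0.png

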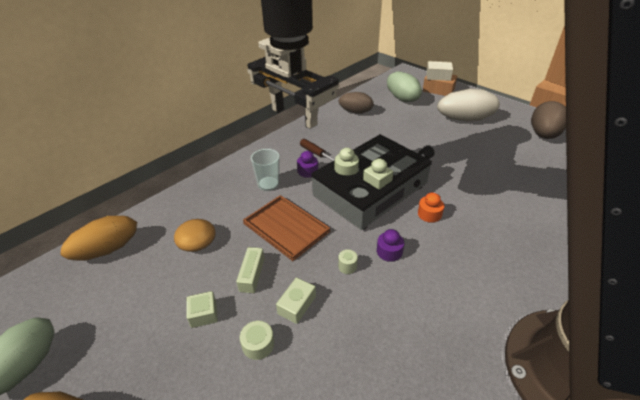

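View pics/wrist0.png

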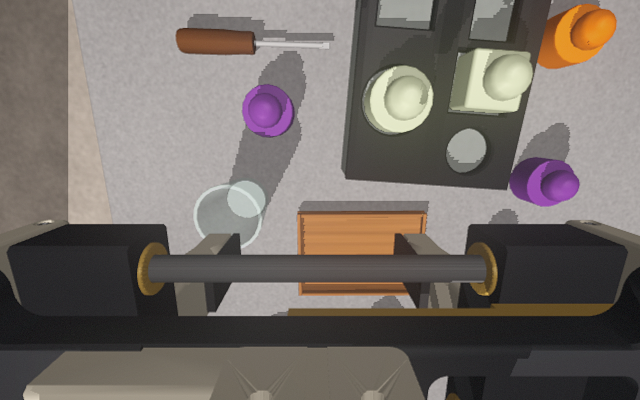

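The side view shows all five blanks: bar (250,270), plaque (297,300), seal (200,308), disc (256,338), puck (348,261). The finished pieces are in the machine, and the purple and orange look-alikes are around it. Next I measure everything.

```bash
cat >> h.py <<'E'
def green(f):
    h=cv2.cvtColor(f['img'],cv2.COLOR_RGB2HSV); 
    return ((h[...,0]>24)&(h[...,0]<55)&(h[...,1]>30)&(h[...,2]>110))
def blobs(f,zlo,zhi,mask,minpts=40):
    P=cloud(f); m=(mask&(P[...,2]>zlo)&(P[...,2]<zhi)&(f['range_z']>0)).astype(np.uint8)
    n,l,s,c=cv2.connectedComponentsWithStats(m,connectivity=4)
    out=[]
    for i in range(1,n):
        if s[i,4]<minpts: continue
        q=P[l==i]; r=cv2.minAreaRect((q[:,:2]*1000).astype(np.float32))
        out.append((c[i].round(0),s[i,4],q.mean(0).round(4),np.median(q[:,2]).round(4),np.round(r[0],1),np.round(r[1],1),round(r[2],1)))
    return out
E
python3 - <<'E'
from h import *
for n in ['side','scene']:
    f=grab(n); print(n)
    for b in blobs(f,0.028,0.045,green(f)): print('blank',*b)
    for b in blobs(f,0.085,0.2,green(f),20): print('fin',*b)
    h=cv2.cvtColor(f['img'],cv2.COLOR_RGB2HSV)
    print('plate');
    P=cloud(f); m=(h[...,2]<70)
    for b in blobs(f,0.072,0.088,m,100): print(*b)
    for b in blobs(f,0.02,0.064,m,20): print('dark low',*b)
    t=(h[...,0]<14)&(h[...,1]>110)&(h[...,2]>50)
    for b in blobs(f,-0.003,0.025,t,100): print('tray',*b)
E
```

```text
side
blank [399.  93.] 82 [ 0.7645 -0.5578  0.0387] 0.0396 [ 772.5 -561.7] [ 21.6 109.7] 81.2
blank [249. 266.] 586 [0.5619 0.2458 0.034 ] 0.0341 [565.  242.4] [33.4 93.1] 37.3
blank [348. 257.] 234 [0.4302 0.0941 0.0339] 0.0339 [431.   92.3] [36.8 39.4] 18.2
blank [295. 296.] 782 [0.441  0.2332 0.0339] 0.0341 [442.7 230.3] [45.6 74.2] 13.5
blank [200. 305.] 624 [0.5569 0.3678 0.0341] 0.0341 [559.2 365.9] [48.2 51.4] 57.5
blank [256. 336.] 783 [0.4323 0.3371 0.0343] 0.0344 [433.4 336.1] [55.5 56.2] 21.3
fin [406.  75.] 25 [ 0.7687 -0.5972  0.0867] 0.0866 [ 769.6 -599. ] [26.9 31.2] 87.8
fin [345. 160.] 352 [ 0.5911 -0.0803  0.1077] 0.1023 [592.2 -84.9] [54.4 45.2] 30.5
fin [377. 171.] 393 [ 0.5084 -0.0966  0.1077] 0.1023 [ 511.6 -106.7] [51.6 48.6] 84.9
plate
[371. 173.] 2639 [ 0.5393 -0.1178  0.0773] 0.0775 [ 548.7 -134.8] [254.1 172.8] 85.9
[555. 352.] 350 [0.0455 0.0498 0.0796] 0.0797 [52.6 40.6] [24.6 92.1] 36.6
dark low [414.  99.] 20 [ 0.7122 -0.5726  0.0285] 0.0289 [ 712.7 -571.5] [35.  10.9] 44.8
dark low [361. 108.] 107 [ 0.805  -0.4101  0.0288] 0.0276 [ 812.9 -405.5] [97.7 
[... 3421 characters left out ...]
 low [543. 219.] 38 [0.7286 0.5782 0.0317] 0.0332 [727.7 578. ] [38.3 11.3] 22.9
dark low [218. 233.] 363 [ 0.6312 -0.226   0.0425] 0.0426 [ 631.9 -225.3] [79.7  7.8] 85.9
dark low [276. 272.] 25 [ 0.7553 -0.101   0.0249] 0.0242 [ 755.1 -102.1] [25.7  4.1] 57.5
dark low [248. 290.] 23 [ 0.7896 -0.1704  0.0222] 0.0221 [ 789.6 -169.9] [ 4.6 34.9] 85.7
dark low [119. 339.] 94 [ 0.8665 -0.4377  0.0453] 0.0451 [ 865.4 -437. ] [74.6 12.2] 35.6
tray [619.  30.] 328 [-0.1111  1.3735  0.0101] 0.0102 [-111.6 1373.3] [ 17.5 276.5] 89.4
tray [348. 219.] 2324 [0.6158 0.1024 0.0052] 0.0043 [617.3  99.1] [173.  118.9] 0.4
tray [252. 291.] 250 [ 0.7935 -0.1616  0.0216] 0.022 [ 790.3 -161.9] [21.  83.6] 88.6
```

The wrist view shows the machine and tray clearly, so I move above the machine to measure the pockets and knob.

```bash
python3 -m inch '0 0.67 0.48 -0.4 0 0 0;0 0.67 0.48 -0.4 0 0 0;0 0.67 0.48 -0.4 0 0 0;0 0.67 0.48 -0.4 0 0 0;0 0.67 0.48 -0.4 0 0 0;0 0.67 0.48 -0.4 0 0 0;0 0.67 0.48 -0.4 0 0 0;0 0.67 0.48 -0.4 0 0 0'
python3 - <<'E'
from h import *
s=st(); print(s['t'],s['eef_pos'],s['ee_rot'])
f=grab('wrist'); save(f,'wrist1')
for n in ['side','scene']:
    g=grab(n); save(g,n+'1')
    h=cv2.cvtColor(g['img'],cv2.COLOR_RGB2HSV); P=cloud(g)
    for b in blobs(g,0.028,0.045,green(g)): 
        print(n,'blank',*b)
E
```

```text
t: 1.05
eef_pos: [0.5307, -0.2013, 0.3468]
ee_rot: [-3.141, 0.0, -1.572]
force: [0.0, -0.2, -1.1]
width: 0.0881
1.05 [ 0.53070574 -0.20132726  0.34679084] [-3.14070144e+00  3.44795876e-04 -1.57212541e+00]
side blank [398.  92.] 82 [ 0.7686 -0.5592  0.0399] 0.0407 [ 780.8 -565. ] [ 23.  121.3] 77.0
side blank [249. 266.] 579 [0.562  0.2458 0.0341] 0.0342 [564.5 242.9] [33.2 91.7] 37.0
side blank [348. 257.] 231 [0.4302 0.0939 0.0337] 0.0338 [431.3  92.4] [38.4 36.8] 62.3
side blank [295. 296.] 773 [0.4411 0.2333 0.0339] 0.034 [442.3 230.8] [44.8 73.5] 13.4
side blank [200. 305.] 610 [0.5571 0.3679 0.0342] 0.0343 [558.9 366.5] [47.7 51.3] 57.2
side blank [256. 336.] 788 [0.4323 0.3372 0.0342] 0.0343 [433.3 336.2] [56.7 55.9] 6.3
scene blank [413. 153.] 232 [0.44   0.3336 0.0346] 0.0347 [436.7 335. ] [56.2 56.2] 50.6
scene blank [378. 161.] 315 [0.4494 0.2289 0.0343] 0.0346 [446.3 229.4] [50.  72.4] 11.7
scene blank [329. 164.] 121 [0.4381 0.0908 0.0345] 0.0346 [436.9  90.2] [39.4 36.3] 26.4
scene blank [438. 183.] 262 [0.5648 0.3643 0.035 ] 0.0351 [563.1 364.9] [49.8 52.9] 58.1
scene blank [395. 191.] 346 [0.571  0.2414 0.0348] 0.0348 [568.  242.5] [35.6 94.8] 36.4
scene blank [ 56. 328.] 185 [ 0.8129 -0.5722  0.0389] 0.0395 [ 811.9 -574.6] [ 17.7 113.2] 57.7
```

View pics/wrist1.png

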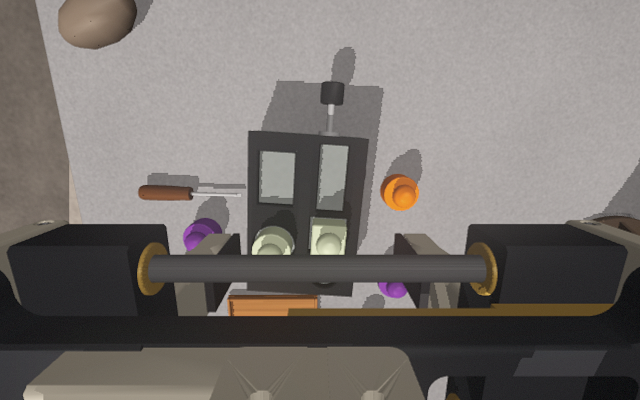

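View pics/scene1.png

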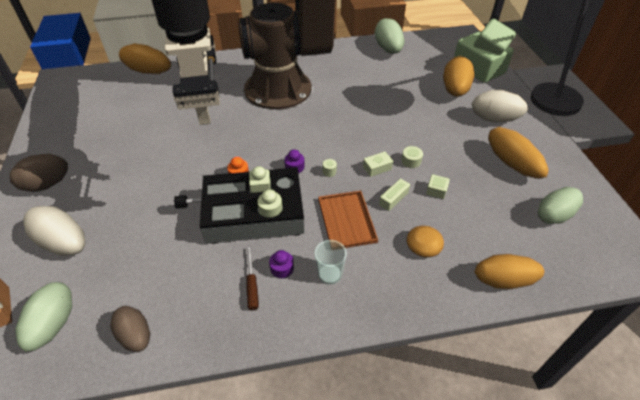

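Wrist view: knob at (332,93), bar pocket (333,177), plaque pocket (277,177), finished disc (273,245), finished seal (328,240). Next I extract these from depth.

```bash
python3 - <<'E'
from h import *
f=grab('wrist'); h=cv2.cvtColor(f['img'],cv2.COLOR_RGB2HSV); P=cloud(f)
def show(n,*a):
    for b in blobs(f,*a): print(n,*b)
show('floor',0.05,0.0735,(h[...,2]>100)&(h[...,1]<60),60)
show('plate',0.07,0.09,h[...,2]<90,100)
show('knob',0.045,0.066,h[...,2]<90,60)
show('fin',0.085,0.145,green(f),60)
for n in ['side','scene']:
    f=grab(n);h=cv2.cvtColor(f['img'],cv2.COLOR_RGB2HSV)
    print(n);show('floor',0.06,0.0735,(h[...,2]>60)&(h[...,1]<60),30)
    show('knob',0.045,0.066,h[...,2]<90,60)
    P=cloud(f); m=(P[...,2]>0.04)&(P[...,2]<0.11)&(P[...,0]>.62)&(P[...,0]<.85)&(abs(P[...,1])<.2)
    q=P[m]; print('tumbler etc',np.unique((q[:,:2]/0.02).round().astype(int),axis=0,return_counts=True) if 0 else '')
    show('tall',0.07,0.11,(P[...,0]>.62)&(P[...,0]<.85)&(abs(P[...,1])<.2),15)
    h2=(h[...,0]>125)&(h[...,0]<165)&(h[...,1]>80); show('purple',0.03,0.075,h2,15)
    h2=(h[...,0]<18)&(h[...,1]>150); show('orange',0.03,0.075,h2,15)
E
```

```text
floor [88. 22.] 98 [ 0.8336 -0.403   0.0629] 0.0627 [ 833.9 -402.9] [25.6  8.4] 14.2
floor [330. 133.] 80 [ 0.5115 -0.2603  0.0581] 0.059 [ 511.4 -262.6] [11.3 25.4] 89.3
floor [332. 176.] 1715 [ 0.5083 -0.197   0.0677] 0.0677 [ 508.5 -195.4] [96.8 39.4] 86.0
floor [276. 177.] 1738 [ 0.5912 -0.1967  0.0676] 0.0676 [ 591.2 -196. ] [76.9 50.9] 86.1
floor [320. 225.] 105 [ 0.5258 -0.122   0.0685] 0.068 [ 523.7 -121.2] [71.8 38.3] 34.2
plate [305. 187.] 7807 [ 0.548  -0.1821  0.0795] 0.0796 [ 548.6 -165.7] [187.1 168.9] 86.1
plate [304. 288.] 1092 [ 0.551  -0.0191  0.0796] 0.0798 [559.  -20.6] [ 22.8 169.5] 87.4
knob [332.  92.] 510 [ 0.5091 -0.3162  0.0578] 0.0591 [ 508.6 -316.5] [29.8 33.6] 86.2
fin [328. 238.] 1115 [ 0.5152 -0.1171  0.112 ] 0.1044 [ 514.7 -110.2] [46.9 50. ] 86.1
fin [271. 244.] 794 [ 0.5959 -0.1065  0.1078] 0.1037 [ 598.2 -104.6] [32.9 56.7] 89.7
side
floor [439.  74.] 83 [ 0.7103 -0.7126  0.0666] 0.0668 [ 709.7 -713.2] [78.1 11.4] 33.6
floor [405.  84.] 197 [ 0.7564 -0.574   0.067 ] 0.0673 [ 770.9 -582.3] [124.   71.4] 10.0
floor [468. 105.] 311 [ 0.5347 -0.5875  0.
[... 4440 characters left out ...]
1.8] 87.6
orange [622.  18.] 513 [-0.1281  1.3735  0.0522] 0.0516 [-128.5 1373.7] [ 19.6 249.2] 89.6
orange [146.  63.] 400 [-0.1528 -0.442   0.0584] 0.0603 [-167.  -453.2] [193.9  46.6] 65.4
orange [452.  84.] 194 [0.1755 0.5535 0.0601] 0.0601 [151.  556.2] [133.6  40.9] 8.2
orange [514. 155.] 728 [0.5233 0.593  0.0577] 0.059 [513.8 598.2] [198.9  46.3] 17.7
orange [237. 165.] 236 [ 0.4042 -0.1638  0.0452] 0.0429 [ 401.2 -164.2] [41.2 54.1] 12.2
orange [419. 239.] 336 [0.736  0.2484 0.0396] 0.04 [734.4 253. ] [57.1 73.1] 67.5
orange [425. 237.] 20 [0.7376 0.262  0.0473] 0.048 [737.5 262.9] [11.2 15. ] 46.5
orange [500. 276.] 672 [0.8758 0.3867 0.0545] 0.0549 [865.6 405.5] [128.3  64.9] 77.5
```

```bash
cat >> h.py <<'E'
def togo(x,y,z,yawdeg,frm=None):
    """tool shares to go to world target (m), yaw in deg, tool down; returns also next 'frm'"""
    if frm is None:
        s=st(); p=s['eef_pos']; Rm=R.from_euler('xyz',s['ee_rot'])
    else: p,Rm=frm
    Rt=R.from_euler('xyz',[np.pi,0,np.radians(yawdeg)])
    d=Rm.inv().apply(np.array([x,y,z])-p)/0.3
    rv=(Rm.inv()*Rt).as_rotvec(); rv/=np.radians(60)
    print('rows ',d.round(3),rv.round(3),'| n>=',int(np.ceil(max(np.linalg.norm(d)*6,np.linalg.norm(rv)*60/8.59))))
    return np.array([x,y,z]),Rt
E
python3 - <<'E'
from h import *
a=togo(.5086,-.3165,.13,-94)
b=togo(.5086,-.3165,.027,-94,a)
E
```

```text
rows  [0.387 0.075 0.719] [0.001 0.    0.068] | n>= 5
rows  [ 0.    -0.     0.343] [0. 0. 0.] | n>= 3
```

```bash
python3 -m inch '0 0.387 0.075 0.719 0 0 0.068;0 0.387 0.075 0.719 0 0 0.068;0 0.387 0.075 0.719 0 0 0.068;0 0.387 0.075 0.719 0 0 0.068;0 0.387 0.075 0.719 0 0 0.068;0 0.387 0.075 0.719 0 0 0.068;0 0.387 0.075 0.719 0 0 0.068' 
python3 - <<'E'
from h import *
f=grab('wrist'); save(f,'k1'); h=cv2.cvtColor(f['img'],cv2.COLOR_RGB2HSV)
for b in blobs(f,0.045,0.066,h[...,2]<90,60): print(*b)
a=togo(.5086,-.3165,.027,-94)
E
```

```text
t: 2.05
eef_pos: [0.5082, -0.3172, 0.1298]
ee_rot: [3.139, 0.0, -1.642]
force: [0.2, 0.1, 0.6]
width: 0.0875
[316. 211.] 1469 [ 0.5085 -0.3193  0.0574] 0.0588 [ 508.8 -317.6] [29.5 33.4] 85.6
[302. 284.] 570 [ 0.5244 -0.2578  0.0634] 0.0636 [ 522.1 -257.8] [  2.4 126.4] 86.3
rows  [-0.002  0.003  0.348] [-0.    -0.001 -0.001] | n>= 3
```

View pics/k1.png

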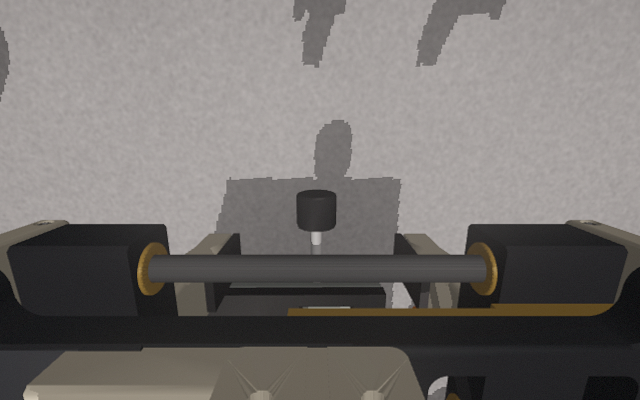

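The knob sits between the fingers at (316,211). Next I go down, grip it and pull.

```bash
python3 -m inch '0 0 0.003 0.15 0 0 0;0 0 0.003 0.3 0 0 0;0 0 0.003 0.348 0 0 0;0 0 0.003 0.348 0 0 0;1 0 0.003 0.348 0 0 0;1 0 0.003 0.348 0 0 0;1 0 0.003 0.348 0 0 0;1 0 0.003 0.348 0 0 0;1 0 0.003 0.348 0 0 0;1 0 0.003 0.348 0 0 0;1 0 0.003 0.348 0 0 0;1 0 0.003 0.348 0 0 0' 45
python3 -m inch '1 0.04 0 0 0 0 0;1 0.08 0 0 0 0 0;1 0.12 0 0 0 0 0;1 0.15 0 0 0 0 0;1 0.175 0 0 0 0 0;1 0.175 0 0 0 0 0;1 0.175 0 0 0 0 0;1 0.175 0 0 0 0 0' 45
```

```text
t: 3.3
eef_pos: [0.5086, -0.3172, 0.0266]
ee_rot: [-3.14, -0.0, -1.642]
force: [3.1, -0.2, -1.7]
width: 0.0329
t: 4.1
eef_pos: [0.5051, -0.3674, 0.0265]
ee_rot: [-3.14, 0.002, -1.642]
force: [7.1, 15.4, 3.1]
width: 0.0327
```

```bash
python3 -m inch '0 -0.008 0 0 0 0 0;0 -0.008 0 0 0 0 0;0 -0.008 0 0 0 0 0;0 -0.008 0 0 0 0 0;0 -0.008 0 -0.16 0 0 0;0 -0.008 0 -0.32 0 0 0;0 -0.008 0 -0.48 0 0 0;0 -0.008 0 -0.64 0 0 0;0 -0.008 0 -0.8 0 0 0;0 -0.008 0 -0.8 0 0 0'
python3 - <<'E'
from h import *
f=grab('wrist'); save(f,'k2'); h=cv2.cvtColor(f['img'],cv2.COLOR_RGB2HSV)
for b in blobs(f,0.045,0.066,h[...,2]<90,60): print(*b)
for n in ['side','scene']:
    g=grab(n);h=cv2.cvtColor(g['img'],cv2.COLOR_RGB2HSV)
    for b in blobs(g,0.045,0.066,h[...,2]<90,60): 
        if abs(b[2][0]-.5)<.05: print(n,*b)
a=togo(.555,-.03,.27,-94)
E
```

```text
t: 5.1
eef_pos: [0.5063, -0.3693, 0.2748]
ee_rot: [-3.131, -0.006, -1.642]
force: [-0.0, -0.5, -0.5]
width: 0.0875
[ 74. 135.] 267 [ 0.8118 -0.4508  0.0501] 0.0496 [ 817.5 -448.9] [22.6 63.1] 75.8
[320. 183.] 568 [ 0.5044 -0.3684  0.0577] 0.059 [ 504.1 -367.3] [29.1 31.8] 85.8
side [438. 144.] 111 [ 0.4983 -0.3615  0.054 ] 0.0548 [ 501.2 -365.6] [32.9 30.2] 85.4
side [394. 193.] 468 [ 0.4648 -0.1169  0.0552] 0.0548 [ 463.2 -128.8] [252.3   9.6] 85.1
scene [510. 156.] 238 [0.518  0.5857 0.0517] 0.0515 [514.3 587.6] [184.5  26.1] 18.3
scene [160. 202.] 135 [ 0.5135 -0.3666  0.0559] 0.0568 [ 510.8 -367.8] [30.2 30.5] 85.0
rows  [-1.133 -0.09  -0.012] [-0.     0.    -0.002] | n>= 7
```

The rod is out by 50 mm. Next I look at the +y half of the machine.

```bash
python3 -m inch '0 -0.16 -0.02 -0.05 0 0 0;0 -0.33 -0.04 -0.08 0 0 0;0 -0.5 -0.05 -0.08 0 0 0;0 -0.66 -0.06 -0.08 0 0 0;0 -0.82 -0.07 -0.08 0 0 0;0 -0.98 -0.08 -0.08 0 0 0;0 -1 -0.09 -0.08 0 0 0;0 -1 -0.09 -0.08 0 0 0'
python3 - <<'E'
from h import *
f=grab('wrist'); save(f,'m1'); h=cv2.cvtColor(f['img'],cv2.COLOR_RGB2HSV)
for b in blobs(f,0.096,0.14,green(f),60): print('fin top+dome',*b)
for b in blobs(f,0.096,0.108,green(f),60): print('fin top',*b)
for b in blobs(f,0.05,0.0735,(h[...,2]>100)&(h[...,1]<60),60): print('floor',*b)
for b in blobs(f,0.074,0.088,h[...,2]<90,100): print('plate',*b)
E
```

```text
t: 6.05
eef_pos: [0.552, -0.0684, 0.2888]
ee_rot: [3.139, -0.001, -1.639]
force: [-0.0, -0.5, -0.1]
width: 0.0878
fin top+dome [346. 149.] 1868 [ 0.516  -0.1101  0.1139] 0.1045 [ 514.7 -108.6] [48.8 50.3] 86.0
fin top+dome [275. 169.] 1887 [ 0.5965 -0.0943  0.1134] 0.1044 [598.3 -92. ] [56.7 57. ] 38.9
fin top [345. 148.] 1016 [ 0.516  -0.1107  0.1033] 0.1035 [ 514.7 -108.6] [48.8 50.3] 86.0
fin top [277. 167.] 1058 [ 0.5961 -0.0947  0.1033] 0.1034 [598.3 -92. ] [56.7 57. ] 38.9
floor [345.  70.] 2957 [ 0.5081 -0.1984  0.0677] 0.0677 [ 508.1 -196.5] [97.  39.4] 86.4
floor [276.  76.] 3026 [ 0.591  -0.1981  0.0676] 0.0675 [ 591.2 -197.2] [77.5 51.3] 86.1
floor [335. 135.] 222 [ 0.5239 -0.1252  0.0677] 0.0677 [ 514.3 -109.3] [54.6 54.6] 86.3
floor [289. 153.] 176 [ 0.5841 -0.1072  0.0677] 0.0676 [ 587.2 -104.1] [29.2 62.7] 45.5
floor [342. 198.] 861 [ 0.519  -0.0435  0.0678] 0.0677 [518.8 -42.8] [42.4 43.6] 86.7
floor [181. 240.] 227 [0.7449 0.0017 0.0614] 0.0612 [747.6   1.4] [ 9.9 40.6] 46.2
plate [313. 116.] 18548 [ 0.55   -0.1447  0.0795] 0.0796 [ 550.8 -135.1] [248.7 168.9] 86.1
```

View pics/m1.png

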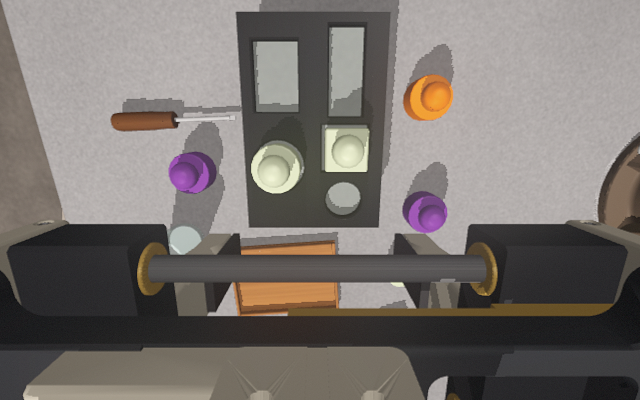

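```bash
python3 - <<'E'
from h import *
a=togo(.5147,-.1087,.16,-94)
b=togo(.5147,-.1087,.083,-94,a)
c=togo(.5147,-.1087,.18,-94,b)
d=togo(.579,.0975,.18,-94,c)
E
```

```text
rows  [0.139 0.113 0.43 ] [ 0.003 -0.001 -0.   ] | n>= 3
rows  [ 0.    -0.     0.257] [0. 0. 0.] | n>= 2
rows  [ 0.     0.    -0.323] [0. 0. 0.] | n>= 2
rows  [-0.701 -0.166 -0.   ] [0. 0. 0.] | n>= 5
```

```bash
python3 -m inch '0.23 0.139 0.113 0.1 0 0 0;0.23 0.139 0.113 0.26 0 0 0;0.23 0.139 0.113 0.43 0 0 0;0.23 0.139 0.113 0.43 0 0 0;0.23 0.139 0.113 0.43 0 0 0'
python3 - <<'E'
from h import *
togo(.5147,-.1087,.083,-94); f=grab('wrist'); save(f,'g1'); 
E
```

```text
t: 6.6
eef_pos: [0.5148, -0.1103, 0.161]
ee_rot: [3.138, -0.001, -1.643]
force: [0.4, -1.1, 0.7]
width: 0.0679
rows  [-0.006  0.     0.26 ] [ 0.003 -0.001 -0.003] | n>= 2
```

View pics/g1.png

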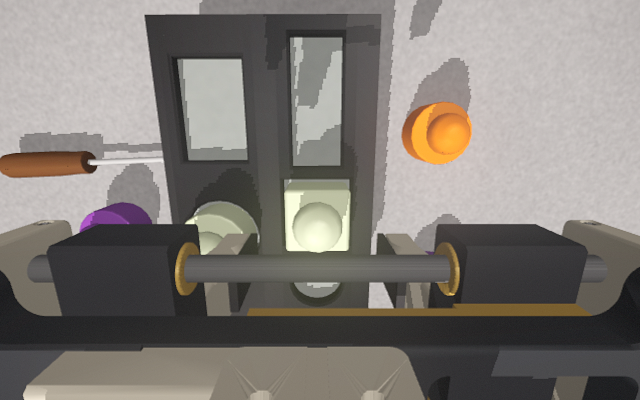

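The seal is centred at (317,225) between the fingers. Next I go down and grip.

```bash
python3 -m inch '0.23 -0.006 0 0.1 0 0 0;0.23 -0.006 0 0.2 0 0 0;0.23 -0.006 0 0.26 0 0 0;0.23 -0.006 0 0.26 0 0 0;1 -0.006 0 0.26 0 0 0;1 -0.006 0 0.26 0 0 0;1 -0.006 0 0.26 0 0 0;1 -0.006 0 0.26 0 0 0;1 -0.006 0 0.26 0 0 0;1 -0.006 0 0.26 0 0 0' 40
python3 -m inch '1 0 0 -0.03 0 0 0;1 0 0 -0.1 0 0 0;1 0 0 -0.2 0 0 0;1 0 0 -0.3 0 0 0;1 0 0 -0.323 0 0 0;1 0 0 -0.323 0 0 0'
python3 - <<'E'
from h import *
togo(.579,.0975,.18,-94)
f=grab('wrist'); save(f,'g2')
E
```

```text
t: 7.65
eef_pos: [0.516, -0.1071, 0.0851]
ee_rot: [-3.14, 0.0, -1.642]
force: [-3.6, 1.6, 7.7]
width: 0.0495
t: 8.25
eef_pos: [0.5162, -0.1069, 0.1816]
ee_rot: [-3.139, 0.001, -1.642]
force: [-0.0, -0.7, -5.3]
width: 0.0496
rows  [-0.694 -0.16   0.006] [-0.003  0.001 -0.002] | n>= 5
```

View pics/g2.png

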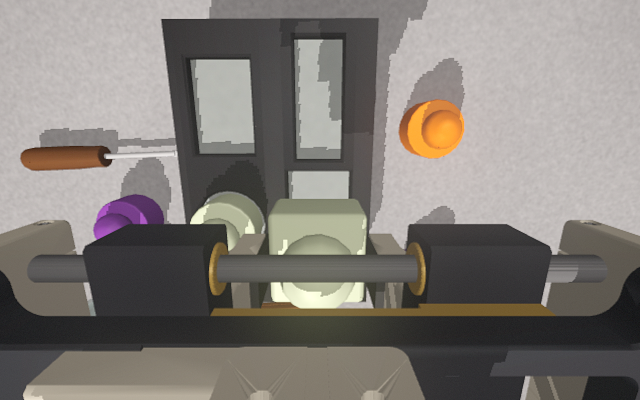

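```bash
python3 -m inch '1 -0.14 -0.03 0 0 0 0;1 -0.28 -0.06 0 0 0 0;1 -0.42 -0.1 0 0 0 0;1 -0.55 -0.13 0 0 0 0;1 -0.65 -0.15 0 0 0 0;1 -0.694 -0.16 0 0 0 0;1 -0.694 -0.16 0 0 0 0;1 -0.694 -0.16 0 0 0 0'
python3 - <<'E'
from h import *
togo(.579,.0975,.023,-94)
f=grab('wrist'); save(f,'t1')
for n in ['side','scene']:
    f=grab(n); save(f,'t1'+n)
E
```

```text
t: 9.1
eef_pos: [0.5774, 0.0967, 0.1788]
ee_rot: [3.139, -0.001, -1.642]
force: [-0.2, 0.5, -3.5]
width: 0.0495
rows  [-0.004 -0.007  0.519] [ 0.003 -0.001 -0.001] | n>= 4
```

View pics/t1.png

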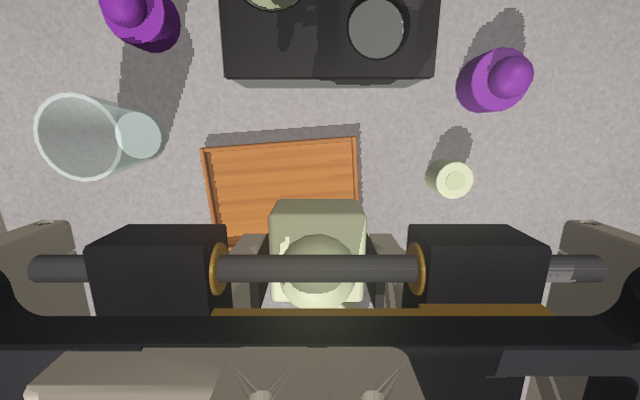

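View pics/t1scene.png

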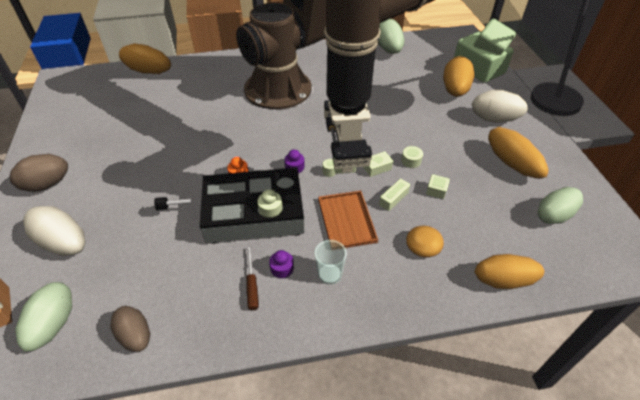

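The seal is held. The tray's far rim runs (203,150) to (357,137), so I cast those rays at rim height.

```bash
python3 - <<'E'
from h import *
f=grab('wrist')
for uv in [(203,150),(357,137)]: print(onz(f,*uv,.015).round(4))
h=cv2.cvtColor(f['img'],cv2.COLOR_RGB2HSV)
t=(h[...,0]<16)&(h[...,1]>90)&(h[...,2]>50)
for b in blobs(f,-0.003,0.025,t,100): print('tray',*b)
for n in ['side','scene']:
    g=grab(n);h=cv2.cvtColor(g['img'],cv2.COLOR_RGB2HSV);t=(h[...,0]<14)&(h[...,1]>110)&(h[...,2]>50)
    for b in blobs(g,0.011,0.025,t,40): 
        if abs(b[2][0]-.6)<.1: print('tray',n,*b)
E
```

```text
[0.6962 0.0431 0.015 ]
[0.5305 0.0416 0.015 ]
tray [276. 179.] 10777 [0.6235 0.0821 0.0059] 0.0048 [614.  100.5] [170.9 119.9] 0.4
tray side [251. 224.] 47 [0.6725 0.1557 0.0124] 0.012 [668.9 157. ] [17.4 61.7] 74.5
tray side [287. 251.] 60 [0.5496 0.1561 0.0124] 0.0123 [555.1 157.5] [56.5 18.6] 15.3
tray scene [330. 196.] 45 [0.5362 0.0724 0.013 ] 0.0128 [535.9  74.5] [12.6 71.7] 8.8
tray scene [325. 221.] 71 [0.619  0.0422 0.0139] 0.0135 [615.8  42.2] [125.5   5.3] 0.1
tray scene [372. 238.] 41 [0.6948 0.1458 0.0136] 0.0136 [694.3 147.1] [21.4 42.1] 38.2
```

```bash
python3 -m inch '1 -0.012 -0.003 0.12 0 0 0;1 -0.012 -0.003 0.24 0 0 0;1 -0.012 -0.003 0.36 0 0 0;1 -0.012 -0.003 0.44 0 0 0;1 -0.012 -0.003 0.48 0 0 0;1 -0.012 -0.003 0.5 0 0 0;1 -0.012 -0.003 0.513 0 0 0;1 -0.012 -0.003 0.515 0 0 0;1 -0.012 -0.003 0.515 0 0 0'
```

```text
t: 10.3
eef_pos: [0.5801, 0.101, 0.0269]
ee_rot: [-3.14, 0.001, -1.642]
force: [-0.4, 0.2, -3.9]
width: 0.0497
```

```bash
python3 -m inch '1 0 0 0.007 0 0 0;1 0 0 0.013 0 0 0;1 0 0 0.013 0 0 0;1 0 0 0.013 0 0 0'
```

```text
t: 10.7
eef_pos: [0.5797, 0.1008, 0.0222]
ee_rot: [-3.141, 0.0, -1.642]
force: [-0.2, 0.3, -2.5]
width: 0.05
```

```bash
python3 -m inch '0.25 0 0 0 0 0 0;0.25 0 0 0 0 0 0;0.25 0 0 0 0 0 0;0.25 0 0 0 0 0 0;0.25 0 0 -0.1 0 0 0;0.25 0 0 -0.25 0 0 0;0.25 0 0 -0.4 0 0 0;0.25 0 0 -0.55 0 0 0;0.25 0 0 -0.65 0 0 0;0.25 0 0 -0.65 0 0 0'
python3 - <<'E'
from h import *
f=grab('wrist'); save(f,'t2')
a=togo(.5983,-.092,.22,-100)
b=togo(.5983,-.092,.085,-100,a)
E
```

```text
t: 11.7
eef_pos: [0.582, 0.1014, 0.2226]
ee_rot: [-3.133, 0.004, -1.641]
force: [1.1, -0.8, -0.3]
width: 0.0659
rows  [ 0.638 -0.105 -0.002] [-0.004  0.003  0.099] | n>= 4
rows  [ 0.   -0.    0.45] [0. 0. 0.] | n>= 3
```

View pics/t2.png

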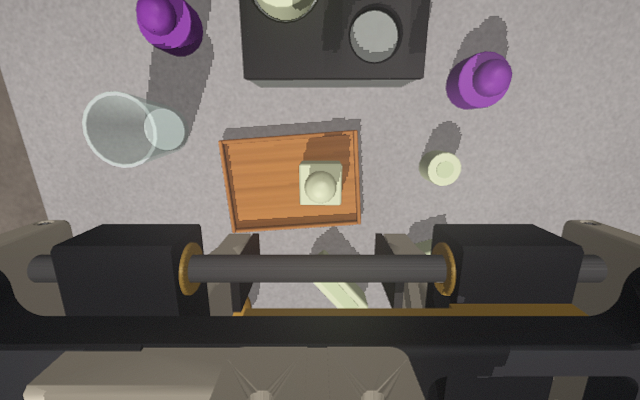

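The finished seal stands upright in the tray at (320,184). Next is the finished disc.

```bash
python3 -m inch '0.2 0.16 -0.03 0 0 0 0.03;0.2 0.32 -0.05 0 0 0 0.06;0.2 0.48 -0.08 0 0 0 0.099;0.2 0.6 -0.1 0 0 0 0.099;0.2 0.638 -0.105 0 0 0 0.099;0.2 0.638 -0.105 0.1 0 0 0.099;0.2 0.638 -0.105 0.2 0 0 0.099;0.2 0.638 -0.105 0.2 0 0 0.099;0.2 0.638 -0.105 0.2 0 0 0.099'
python3 - <<'E'
from h import *
f=grab('wrist'); save(f,'g3')
for b in blobs(f,0.096,0.108,green(f),60): print('fin top',*b)
b=togo(.5983,-.092,.085,-100)
E
```

```text
t: 12.65
eef_pos: [0.597, -0.0924, 0.1565]
ee_rot: [3.14, -0.001, -1.745]
force: [-0.3, 0.1, 0.5]
width: 0.0699
fin top [318. 203.] 1611 [ 0.5932 -0.1061  0.1031] 0.1034 [597.7 -98.6] [44.9 56.9] 82.6
rows  [-0.001 -0.001  0.242] [-0. -0.  0.] | n>= 2
```

View pics/g3.png

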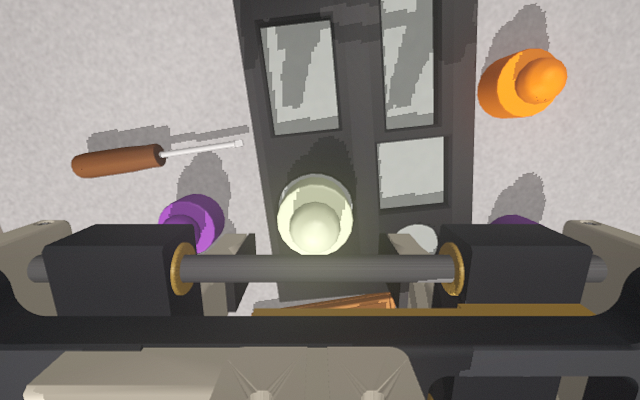

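```bash
python3 -m inch '0.2 -0.001 -0.003 0.1 0 0 0;0.2 -0.001 -0.003 0.18 0 0 0;0.2 -0.001 -0.003 0.24 0 0 0;0.2 -0.001 -0.003 0.24 0 0 0;1 -0.001 -0.003 0.24 0 0 0;1 -0.001 -0.003 0.24 0 0 0;1 -0.001 -0.003 0.24 0 0 0;1 -0.001 -0.003 0.24 0 0 0;1 -0.001 -0.003 0.24 0 0 0;1 -0.001 -0.003 0.24 0 0 0' 40
python3 -m inch '1 0 0 -0.03 0 0 0;1 0 0 -0.1 0 0 0;1 0 0 -0.2 0 0 0;1 0 0 -0.3 0 0 0;1 0 0 -0.34 0 0 0;1 0 0 -0.34 0 0 0'
python3 - <<'E'
from h import *
a=togo(.652,.1,.19,-155)
b=togo(.652,.1,.19,-175,a)
c=togo(.652,.1,.19,-45)
E
```

```text
t: 13.7
eef_pos: [0.5993, -0.0921, 0.0869]
ee_rot: [-3.139, 0.001, -1.745]
force: [-1.5, 2.4, 6.2]
width: 0.0569
t: 14.3
eef_pos: [0.5991, -0.0922, 0.1889]
ee_rot: [-3.138, 0.001, -1.746]
force: [0.6, -0.3, -3.4]
width: 0.0571
rows  [-0.662 -0.062 -0.003] [-0.003  0.003  0.916] | n>= 7
rows  [0. 0. 0.] [-0.    -0.     0.333] | n>= 3
rows  [-0.662 -0.062 -0.003] [-0.004 -0.001 -0.917] | n>= 7
```

```bash
python3 -m inch '1 -0.14 -0.01 0 0 0 0.13;1 -0.28 -0.02 0 0 0 0.26;1 -0.42 -0.04 0 0 0 0.39;1 -0.55 -0.05 0 0 0 0.52;1 -0.64 -0.06 0 0 0 0.65;1 -0.662 -0.062 0 0 0 0.78;1 -0.662 -0.062 0 0 0 0.916;1 -0.662 -0.062 0 0 0 0.916;1 -0.662 -0.062 0 0 0 0.916;1 -0.662 -0.062 0 0 0 0.916'
python3 - <<'E'
from h import *
print(st()['q'].round(2))
b=togo(.652,.1,.024,-155)
f=grab('wrist'); save(f,'t3')
E
```

```text
t: 15.3
eef_pos: [0.6507, 0.0996, 0.1861]
ee_rot: [3.141, -0.001, -2.702]
force: [-0.0, -1.1, -3.6]
width: 0.0573
[ 0.45  0.36 -0.08 -0.   -1.13 -1.58]
rows  [-0.005 -0.001  0.54 ] [ 0.    -0.001  0.003] | n>= 4
```

View pics/t3.png

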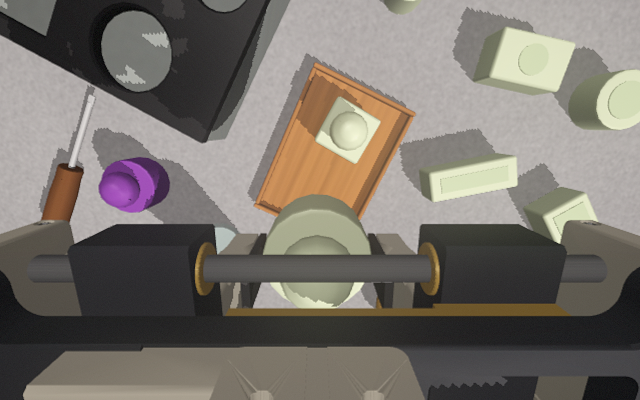

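The finished disc is held, and the seal stands in the tray at (349,130). Next I lower the disc.

```bash
python3 -m inch '1 -0.004 0 0.12 0 0 0;1 -0.004 0 0.24 0 0 0;1 -0.004 0 0.36 0 0 0;1 -0.004 0 0.44 0 0 0;1 -0.004 0 0.5 0 0 0;1 -0.004 0 0.52 0 0 0;1 -0.004 0 0.535 0 0 0;1 -0.004 0 0.535 0 0 0;1 -0.004 0 0.535 0 0 0'
```

```text
t: 16.25
eef_pos: [0.6529, 0.1007, 0.0276]
ee_rot: [-3.141, 0.002, -2.704]
force: [-0.2, 0.3, -1.7]
width: 0.0569
```

```bash
python3 -m inch '1 0 0 0.005 0 0 0;1 0 0 0.01 0 0 0;1 0 0 0.01 0 0 0'
```

```text
t: 16.55
eef_pos: [0.6525, 0.1007, 0.024]
ee_rot: [-3.142, 0.001, -2.705]
force: [-0.1, 0.9, -0.7]
width: 0.0568
```

```bash
python3 -m inch '0.18 0 0 0 0 0 0;0.18 0 0 0 0 0 0;0.18 0 0 0 0 0 0;0.18 0 0 0 0 0 0;0.18 0 0 -0.1 0 0 0;0.18 0 0 -0.25 0 0 0;0.18 0 0 -0.4 0 0 0;0.1 0 0 -0.55 0 0 0;0 0 0 -0.6 0 0 0;0 0 0 -0.6 0 0 0'
python3 - <<'E'
from h import *
f=grab('wrist'); save(f,'t4')
a=togo(.585,.40,.2,-122.5)
for n in ['side','scene']:
    g=grab(n); save(g,'t4'+n)
    for b in blobs(g,0.028,0.045,green(g)): 
        if b[2][1]>-.5:print(n,'blank',*b)
E
```

```text
t: 17.55
eef_pos: [0.6537, 0.101, 0.2075]
ee_rot: [-3.141, 0.006, -2.705]
force: [-0.9, 0.2, -0.6]
width: 0.0863
rows  [-0.217  0.999  0.017] [-0.001  0.003 -0.541] | n>= 7
side blank [273. 212.] 210 [0.6417 0.1113 0.0375] 0.0381 [645.3 106.8] [53.7 44.7] 46.6
side blank [295. 227.] 228 [0.5705 0.11   0.0376] 0.0381 [577.1 100.7] [47.8 51. ] 86.0
side blank [249. 266.] 588 [0.562  0.2458 0.034 ] 0.034 [564.7 242.7] [33.3 93.4] 36.2
side blank [348. 257.] 237 [0.4301 0.0942 0.0338] 0.0339 [430.5  92.7] [37.3 37. ] 39.1
side blank [295. 296.] 781 [0.4409 0.2332 0.034 ] 0.0341 [442.2 230.6] [45.6 73. ] 13.4
side blank [200. 305.] 625 [0.5569 0.3677 0.0341] 0.0342 [559.1 366. ] [48.6 52.5] 57.1
side blank [256. 336.] 788 [0.4322 0.3371 0.0342] 0.0343 [433.2 336. ] [55.8 56.5] 47.8
scene blank [413. 153.] 235 [0.4403 0.3335 0.0346] 0.0347 [439. 334.] [54.5 58.8] 71.4
scene blank [384. 160.] 137 [0.4504 0.2465 0.0342] 0.0345 [453.2 249.8] [36.7 62.6] 63.4
scene blank [438. 183.] 266 [0.5649 0.3643 0.0348] 0.035 [561.7 366. ] [50.1 54. ] 59.3
scene blank [395. 191.] 347 [0.5714 0.2406 0.0348] 0.035 [569.3 242.4] [34.7 93.9] 37.2
scene blank [343. 204.] 186 [0.5939 0.0952 0.0381] 0.0388 [583.3  97.6] [48.4 49.3] 84.9
scene blank [351. 226.] 197 [0.666  0.097  0.0388] 0.0393 [658.9  98.5] [52.7 50. ] 76.4
```

View pics/t4.png

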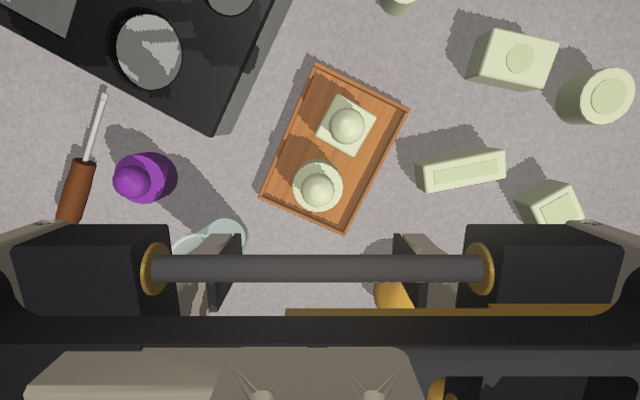

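View pics/t4scene.png

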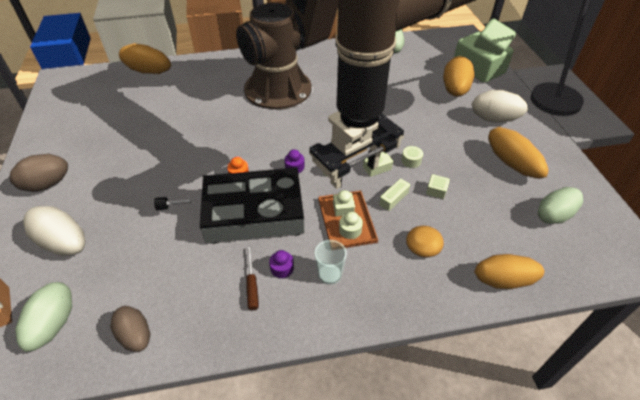

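Both finished pieces stand in the tray, at (347,125) and (318,187). Next I hover near the blank seal and measure.

```bash
python3 -m inch '0 -0.04 0.16 0 0 0 -0.1;0 -0.07 0.32 0 0 0 -0.2;0 -0.11 0.48 0 0 0 -0.3;0 -0.14 0.64 0 0 0 -0.4;0 -0.17 0.8 0 0 0 -0.5;0 -0.2 0.95 0 0 0 -0.541;0 -0.217 0.999 0.017 0 0 -0.541;0 -0.217 0.999 0.017 0 0 -0.541;0 -0.217 0.999 0.017 0 0 -0.541'
python3 - <<'E'
from h import *
f=grab('wrist'); save(f,'s1'); print(st()['eef_pos'])
for b in blobs(f,0.028,0.045,green(f)): print('blank',*b)
E
```

```text
t: 18.6
eef_pos: [0.5839, 0.3991, 0.1965]
ee_rot: [3.141, -0.003, -2.138]
force: [0.2, -0.5, 0.7]
width: 0.0879
[0.58434907 0.39849305 0.19714269]
blank [356.   5.] 162 [0.4547 0.2663 0.034 ] 0.0347 [453.9 266.9] [ 9.5 19.1] 60.0
blank [246.  52.] 3513 [0.5668 0.2439 0.0356] 0.0357 [566.6 243.5] [34.2 91.4] 36.7
blank [408.  60.] 2830 [0.4365 0.3357 0.036 ] 0.036 [436.1 336. ] [56.9 55.7] 64.0
blank [319. 154.] 2111 [0.5602 0.3661 0.036 ] 0.036 [560.8 366.5] [49.1 48.8] 58.6
```

View pics/s1.png

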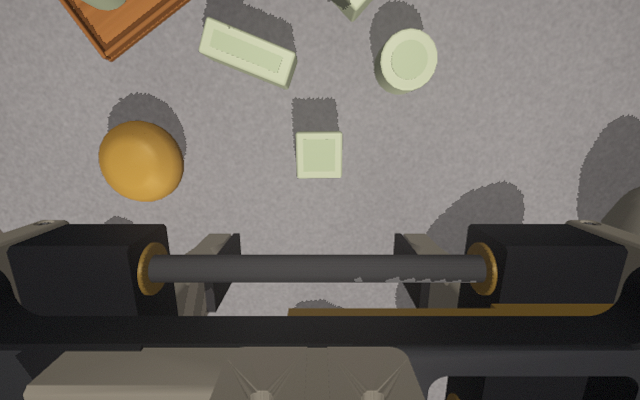

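```bash
python3 - <<'E'
from h import *
a=togo(.5608,.3665,.10,-121.8)
b=togo(.5608,.3665,.016,-121.8)
E
```

```text
rows  [0.131 0.009 0.324] [ 0.    -0.002 -0.013] | n>= 3
rows  [0.131 0.009 0.604] [ 0.    -0.002 -0.013] | n>= 4
```

```bash
python3 -m inch '0.1 0.131 0.009 0.1 0 0 -0.013;0.15 0.131 0.009 0.25 0 0 -0.013;0.15 0.131 0.009 0.4 0 0 -0.013;0.15 0.131 0.009 0.5 0 0 -0.013;0.15 0.131 0.009 0.58 0 0 -0.013;0.15 0.131 0.009 0.604 0 0 -0.013;0.15 0.131 0.009 0.604 0 0 -0.013;1 0.131 0.009 0.604 0 0 -0.013;1 0.131 0.009 0.604 0 0 -0.013;1 0.131 0.009 0.604 0 0 -0.013;1 0.131 0.009 0.604 0 0 -0.013;1 0.131 0.009 0.604 0 0 -0.013' 40
python3 -m inch '1 0 0 0 0 0 0;1 0 0 0 0 0 0'
python3 - <<'E'
from h import *
p=st()['eef_pos'];print(p)
a=togo(p[0],p[1],.2,-121.8)
b=togo(.5143,-.1093,.2,-94,a)
E
```

```text
t: 19.85
eef_pos: [0.5614, 0.3684, 0.0183]
ee_rot: [-3.141, 0.001, -2.124]
force: [-1.0, -0.2, 5.9]
width: 0.0494
t: 20.05
eef_pos: [0.5614, 0.3684, 0.0183]
ee_rot: [-3.141, 0.001, -2.124]
force: [-1.9, -0.9, 6.3]
width: 0.0494
[0.561429   0.36837333 0.01830422]
rows  [-0.001 -0.    -0.606] [-0.     0.001  0.001] | n>= 4
rows  [ 1.436 -0.706 -0.   ] [ 0.     0.    -0.463] | n>= 10
```

The blank is gripped. Next I lift it and carry it toward the seal nest.

```bash
python3 -m inch '1 0 0 -0.06 0 0 0;1 0 0 -0.18 0 0 0;1 0 0 -0.32 0 0 0;1 0 0 -0.46 0 0 0;1 0 0 -0.58 0 0 0;1 0 0 -0.606 0 0 0;1 0 0 -0.606 0 0 0'
python3 -m inch '1 0.1 -0.05 0 0 0 -0.05;1 0.23 -0.11 0 0 0 -0.15;1 0.36 -0.18 0 0 0 -0.25;1 0.5 -0.25 0 0 0 -0.35;1 0.64 -0.32 0 0 0 -0.42;1 0.78 -0.39 0 0 0 -0.463;1 0.88 -0.44 0 0 0 -0.463;1 0.95 -0.47 0 0 0 -0.463;1 0.95 -0.47 0 0 0 -0.463;1 0.95 -0.47 0 0 0 -0.463'
python3 - <<'E'
from h import *
a=togo(.5144,-.1074,.2,-93.9)
b=togo(.5144,-.1074,.12,-93.9,a)
f=grab('scene'); save(f,'s2')
E
```

```text
t: 20.75
eef_pos: [0.5611, 0.3684, 0.2002]
ee_rot: [3.142, 0.003, -2.125]
force: [-0.8, -0.3, -2.2]
width: 0.0497
t: 21.75
eef_pos: [0.5299, 0.0506, 0.1972]
ee_rot: [3.139, -0.001, -1.641]
force: [0.4, -0.6, -3.3]
width: 0.0496
rows  [ 0.529  0.015 -0.009] [ 0.003 -0.001 -0.002] | n>= 4
rows  [ 0.    -0.     0.267] [0. 0. 0.] | n>= 2
```

View pics/s2.png

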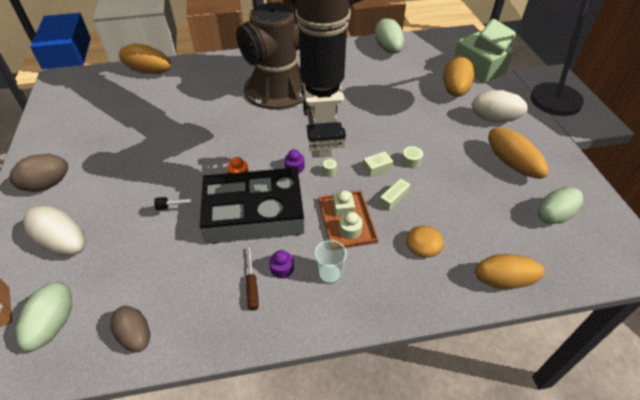

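```bash
python3 -m inch '1 0.13 0.004 0 0 0 0;1 0.27 0.008 0 0 0 0;1 0.4 0.012 0 0 0 0;1 0.5 0.015 0 0 0 0;1 0.529 0.015 0.1 0 0 0;1 0.529 0.015 0.2 0 0 0;1 0.529 0.015 0.25 0 0 0;1 0.529 0.015 0.25 0 0 0;1 0.529 0.015 0.25 0 0 0'
python3 - <<'E'
from h import *
b=togo(.5144,-.1074,.0863,-93.9)
f=grab('wrist'); save(f,'s3')
h=cv2.cvtColor(f['img'],cv2.COLOR_RGB2HSV)
for b in blobs(f,0.05,0.0735,(h[...,2]>100)&(h[...,1]<60),60): print('floor',*b)
E
```

```text
t: 22.7
eef_pos: [0.5159, -0.106, 0.1238]
ee_rot: [3.141, -0.0, -1.639]
force: [0.6, 0.1, -1.9]
width: 0.0498
rows  [0.005 0.005 0.125] [ 0.001 -0.     0.   ] | n>= 1
floor [318.  88.] 9005 [ 0.5087 -0.1987  0.0676] 0.0676 [ 508.9 -196. ] [97.8 40.1] 86.1
floor [196.  97.] 8644 [ 0.5922 -0.1987  0.0674] 0.0674 [ 592.7 -197. ] [78.1 50.5] 86.1
floor [318. 190.] 1223 [ 0.5133 -0.1293  0.0676] 0.0676 [ 513.6 -129. ] [12.5 56. ] 86.1
floor [213. 222.] 1115 [ 0.5944 -0.1098  0.0675] 0.0675 [ 595.7 -108.2] [26.9 50.3] 55.6
floor [318. 304.] 349 [ 0.5199 -0.0339  0.0677] 0.0677 [519.7 -33.6] [ 7.9 42.5] 86.5
```

View pics/s3.png

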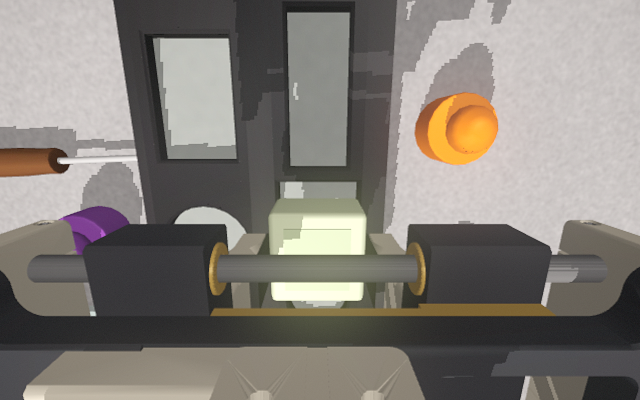

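```bash
python3 -m inch '1 0.004 0.004 0.03 0 0 0;1 0.004 0.004 0.06 0 0 0;1 0.004 0.004 0.09 0 0 0;1 0.004 0.004 0.11 0 0 0;1 0.004 0.004 0.12 0 0 0;1 0.004 0.004 0.125 0 0 0;1 0.004 0.004 0.125 0 0 0;1 0.004 0.004 0.125 0 0 0'
```

```text
t: 23.55
eef_pos: [0.5146, -0.1077, 0.0867]
ee_rot: [-3.141, 0.0, -1.64]
force: [0.4, -0.2, -3.4]
width: 0.0499
```

```bash
python3 -m inch '0.3 0 0 0 0 0 0;0.3 0 0 0 0 0 0;0.3 0 0 0 0 0 0;0.3 0 0 -0.06 0 0 0;0.3 0 0 -0.2 0 0 0;0.3 0 0 -0.35 0 0 0;0.3 0 0 -0.43 0 0 0;0.3 0 0 -0.43 0 0 0'
python3 - <<'E'
from h import *
a=togo(.435,.15,.21,-93.9)
E
```

```text
t: 24.35
eef_pos: [0.5166, -0.1078, 0.22]
ee_rot: [-3.134, 0.001, -1.639]
force: [-0.1, 0.3, -0.8]
width: 0.0615
rows  [-0.839  0.33   0.031] [-0.007  0.001 -0.   ] | n>= 6
```

```bash
python3 -m inch '0 -0.13 0.05 0 0 0 0;0 -0.28 0.11 0 0 0 0;0 -0.43 0.17 0 0 0 0;0 -0.57 0.23 0 0 0 0;0 -0.7 0.28 0 0 0 0;0 -0.8 0.32 0.03 0 0 0;0 -0.839 0.33 0.031 0 0 0;0 -0.839 0.33 0.031 0 0 0;0 -0.839 0.33 0.031 0 0 0'
python3 - <<'E'
from h import *
f=grab('wrist'); save(f,'p1')
for b in blobs(f,0.028,0.045,green(f)): print('blank',*b)
for b in blobs(f,0.095,0.112,green(f)): print('seated',*b)
h=cv2.cvtColor(f['img'],cv2.COLOR_RGB2HSV)
for b in blobs(f,0.05,0.0735,(h[...,2]>100)&(h[...,1]<60),60): print('floor',*b)
E
```

```text
t: 25.25
eef_pos: [0.4329, 0.1499, 0.206]
ee_rot: [3.141, -0.0, -1.639]
force: [0.4, 0.3, -0.2]
width: 0.0871
blank [312. 137.] 1024 [0.4335 0.0917 0.0357] 0.0357 [433.2  91.9] [37.2 38.2] 85.9
blank [185. 150.] 1069 [0.5715 0.0968 0.04  ] 0.0401 [578.5  98.9] [48.4 49. ] 86.0
blank [121. 157.] 1128 [0.642  0.0995 0.0399] 0.0401 [648.8 100.3] [49.9 56.4] 6.5
blank [308. 241.] 1069 [0.4468 0.2117 0.0356] 0.0357 [447.8 216.1] [45.6 42.3] 13.5
blank [189. 246.] 184 [0.589  0.2079 0.035 ] 0.0352 [590.4 209.3] [32.4  9.4] 37.7
blank [235. 291.] 286 [0.5431 0.2717 0.0355] 0.0355 [545.2 271.4] [33.7 19.4] 39.0
floor [168.  35.] 904 [ 0.5595 -0.0098  0.0585] 0.0587 [559.5  -9.8] [  1.4 164.7] 86.1
floor [ 2. 99.] 180 [0.7374 0.0334 0.0529] 0.0529 [738.3  33.6] [37.2  7.3] 70.9
floor [172. 154.] 1036 [0.5751 0.0986 0.0629] 0.0635 [577.8  99.2] [34.7 33.6] 65.1
floor [102. 161.] 1086 [0.6468 0.0998 0.0623] 0.0632 [650.9 100.1] [34.4 35.2] 54.2
```

View pics/p1.png

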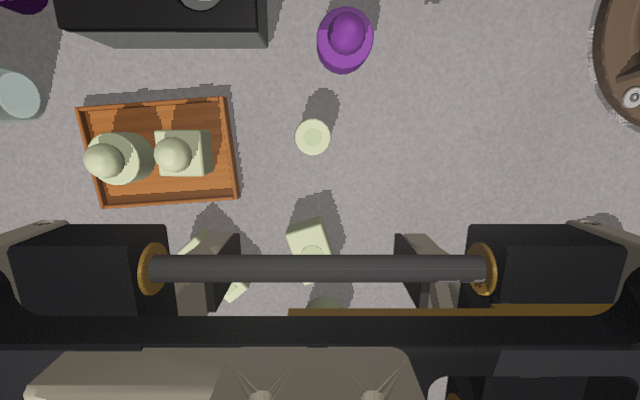

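Puck at (312,137). Next I pick it up.

```bash
python3 -m inch '0.2 0.1 -0.008 0.05 0 0 0;0.25 0.193 -0.015 0.18 0 0 0;0.25 0.193 -0.015 0.33 0 0 0;0.25 0.193 -0.015 0.47 0 0 0;0.25 0.193 -0.015 0.58 0 0 0;0.25 0.193 -0.015 0.625 0 0 0;0.25 0.193 -0.015 0.633 0 0 0;0.25 0.193 -0.015 0.633 0 0 0;1 0.193 -0.015 0.633 0 0 0;1 0.193 -0.015 0.633 0 0 0;1 0.193 -0.015 0.633 0 0 0;1 0.193 -0.015 0.633 0 0 0' 40
python3 -m inch '1 0.193 0 0 0 0 0' 2>&1 | head -0; python3 - <<'E'
from h import *
s=st();print(s['eef_pos'],s['width'])
E
```

```text
t: 26.5
eef_pos: [0.4337, 0.0924, 0.0169]
ee_rot: [-3.141, 0.001, -1.64]
force: [-2.5, 0.2, 4.7]
width: 0.0391
[0.43297013 0.04603793 0.01726973] 0.03915363907900822
```

A stray extra row dragged the gripped puck about 46 mm along the table. It is still held at width 39 mm. I lift it now and check that nothing was hit.

```bash
python3 -m inch '1 0 0 -0.06 0 0 0;1 0 0 -0.18 0 0 0;1 0 0 -0.32 0 0 0;1 0 0 -0.46 0 0 0;1 0 0 -0.58 0 0 0;1 0 0 -0.606 0 0 0;1 0 0 -0.606 0 0 0'
python3 - <<'E'
from h import *
a=togo(.5189,-.0425,.2,-93.9)
f=grab('side'); save(f,'p2'); g=grab('wrist'); save(g,'p2w')
E
```

```text
t: 27.3
eef_pos: [0.4304, 0.0427, 0.1993]
ee_rot: [-3.139, 0.002, -1.64]
force: [-0.8, 0.2, -1.3]
width: 0.0391
rows  [ 0.263 -0.314 -0.002] [-0.003  0.002 -0.001] | n>= 3
```

View pics/p2.png

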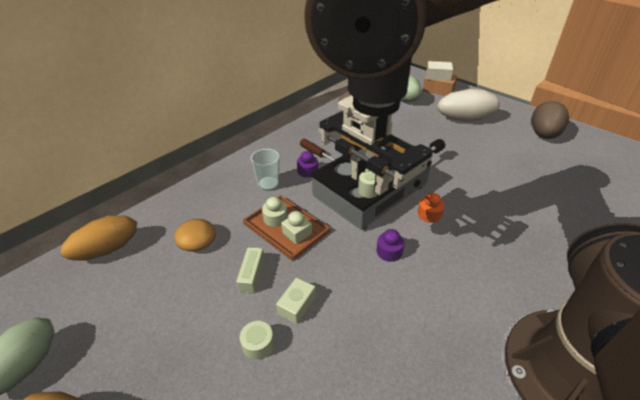

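View pics/p2w.png

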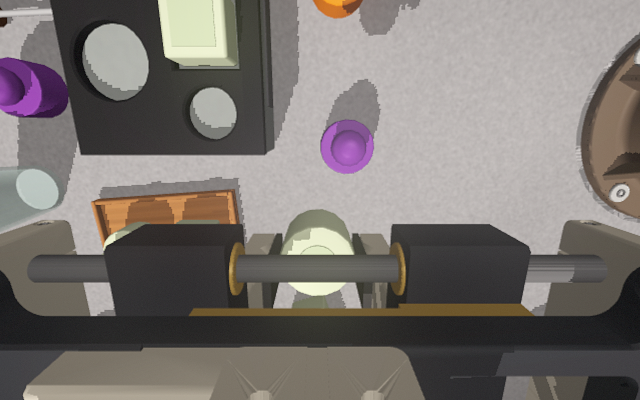

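The puck is held and the purple look-alike is undisturbed at (347,147). Puck pocket at (213,113). Next I move above it.

```bash
python3 -m inch '1 0.08 -0.1 0 0 0 0;1 0.16 -0.2 0 0 0 0;1 0.24 -0.29 0 0 0 0;1 0.263 -0.314 0 0 0 0;1 0.263 -0.314 0.1 0 0 0;1 0.263 -0.314 0.2 0 0 0;1 0.263 -0.314 0.26 0 0 0;1 0.263 -0.314 0.26 0 0 0;1 0.263 -0.314 0.26 0 0 0'
python3 - <<'E'
from h import *
f=grab('wrist'); save(f,'p3')
h=cv2.cvtColor(f['img'],cv2.COLOR_RGB2HSV)
for b in blobs(f,0.05,0.0735,(h[...,2]>100)&(h[...,1]<60),60): print('floor',*b)
for b in blobs(f,0.095,0.112,green(f)): print('seated',*b)
a=togo(.5192,-.0423,.0849,-93.9)
E
```

```text
t: 28.3
eef_pos: [0.5179, -0.043, 0.1194]
ee_rot: [3.139, -0.001, -1.64]
force: [1.2, -0.2, -1.0]
width: 0.0392
floor [182.  29.] 4540 [ 0.5938 -0.1768  0.0674] 0.0674 [ 594.  -176.5] [34.2 49.8] 86.2
floor [314.  33.] 4259 [ 0.5107 -0.1685  0.0675] 0.0675 [ 510.8 -168.2] [39.5 40.1] 86.1
floor [196. 161.] 6123 [ 0.5994 -0.0936  0.0675] 0.0675 [599.5 -92.5] [62.3 62.1] 55.9
floor [312. 207.] 968 [ 0.5202 -0.0546  0.0676] 0.0676 [519.8 -51.7] [45.6 26. ] 2.6
seated [313. 128.] 7094 [ 0.5155 -0.1104  0.1039] 0.104 [ 514.4 -109.7] [49.5 50. ] 86.1
seated [317. 215.] 151 [ 0.5166 -0.0607  0.1088] 0.1091 [517.2 -59.1] [ 8.7 32.7] 87.5
rows  [-0.002 -0.002  0.118] [ 0.    -0.    -0.001] | n>= 1
```

View pics/p3.png

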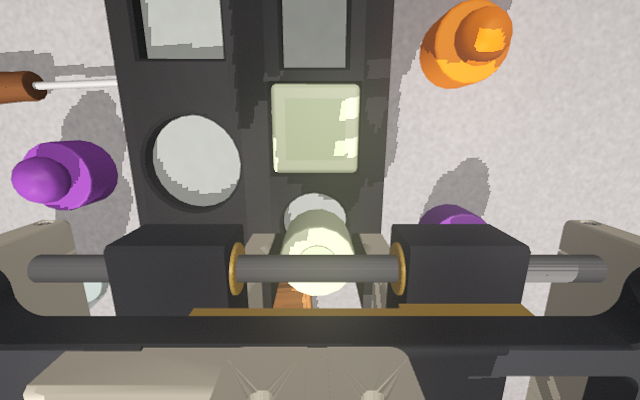

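The blank seal is seated with its top level at 104 mm. Disc nest at (599.5,-92.5). Next I lower the puck.

```bash
python3 -m inch '1 -0.003 -0.005 0.03 0 0 0;1 -0.003 -0.005 0.06 0 0 0;1 -0.003 -0.005 0.08 0 0 0;1 -0.003 -0.005 0.1 0 0 0;1 -0.003 -0.005 0.112 0 0 0;1 -0.003 -0.005 0.116 0 0 0;1 -0.003 -0.005 0.116 0 0 0;1 -0.003 -0.005 0.116 0 0 0'
```

```text
t: 29.15
eef_pos: [0.5202, -0.0421, 0.0854]
ee_rot: [-3.141, 0.0, -1.64]
force: [-0.2, -0.3, -1.0]
width: 0.0388
```

```bash
python3 -m inch '0.39 0 0 0 0 0 0;0.39 0 0 0 0 0 0;0.39 0 0 0 0 0 0;0.39 0 0 -0.06 0 0 0;0.39 0 0 -0.2 0 0 0;0.39 0 0 -0.35 0 0 0;0.39 0 0 -0.43 0 0 0;0.39 0 0 -0.43 0 0 0'
python3 -m inch '0.2 -0.13 0.03 0 0 0 0;0 -0.28 0.06 0 0 0 0;0 -0.43 0.09 0 0 0 0;0 -0.58 0.12 0 0 0 0;0 -0.73 0.14 0 0 0 0;0 -0.88 0.15 0 0 0 0;0 -1 0.16 0 0 0 0;0 -1 0.16 0 0 0 0'
python3 - <<'E'
from h import *
f=grab('wrist'); save(f,'d1')
for b in blobs(f,0.028,0.045,green(f)): print('blank',*b)
g=grab('side');save(g,'d1s')
for b in blobs(g,0.028,0.045,green(g)): print('blank',*b)
for b in blobs(g,0.093,0.112,green(g)): print('seated',*b)
a=togo(.439,.386,.2,-94)
E
```

```text
t: 29.95
eef_pos: [0.5223, -0.0419, 0.2187]
ee_rot: [-3.134, 0.002, -1.639]
force: [0.7, -0.1, -0.3]
width: 0.0534
t: 30.75
eef_pos: [0.4926, 0.2641, 0.2131]
ee_rot: [3.141, -0.0, -1.637]
force: [0.2, -0.1, 0.0]
width: 0.0878
blank [198.  11.] 86 [0.5968 0.0778 0.0401] 0.0401 [596.8  77.2] [17.3  9.2] 36.0
blank [228.  42.] 1323 [0.5722 0.1072 0.0397] 0.0401 [578.6  99.9] [50.1 49.3] 86.3
blank [157.  46.] 1453 [0.6437 0.106  0.0397] 0.0401 [649.7 102. ] [56.8 52.5] 57.8
blank [356. 155.] 2580 [0.4452 0.2295 0.0357] 0.0358 [444.7 230.5] [45.9 71.4] 13.8
blank [250. 172.] 2319 [0.5663 0.2414 0.0357] 0.0358 [566.5 242.8] [33.3 91.4] 36.9
blank [367. 239.] 1374 [0.4356 0.3304 0.0361] 0.0361 [435.6 329.1] [43.7 57. ] 85.9
blank [400.  93.] 107 [ 0.7615 -0.5587  0.0378] 0.0382 [ 766.2 -560.8] [ 24.  118.2] 83.6
blank [297. 228.] 211 [0.5645 0.1081 0.0374] 0.038 [570.1 101.7] [49.  38.7] 82.9
blank [250. 266.] 599 [0.5617 0.2455 0.0339] 0.034 [564.5 242.2] [33.7 94.5] 36.7
blank [296. 296.] 799 [0.4404 0.2328 0.0339] 0.0341 [441.8 230.8] [46.6 72.2] 13.8
blank [256. 336.] 805 [0.4317 0.337  0.0342] 0.0343 [433.4 335.9] [56.3 56.2] 39.6
seated [379. 171.] 337 [ 0.5092 -0.105   0.1011] 0.1018 [ 511.7 -108.5] [51.1 51. ] 86.9
seated [358. 184.] 188 [ 0.5157 -0.0387  0.1008] 0.1015 [516.8 -41.1] [38.1 37.8] 38.4
rows  [-0.404  0.205  0.044] [ 0.001 -0.001  0.002] | n>= 3
```

View pics/d1s.png

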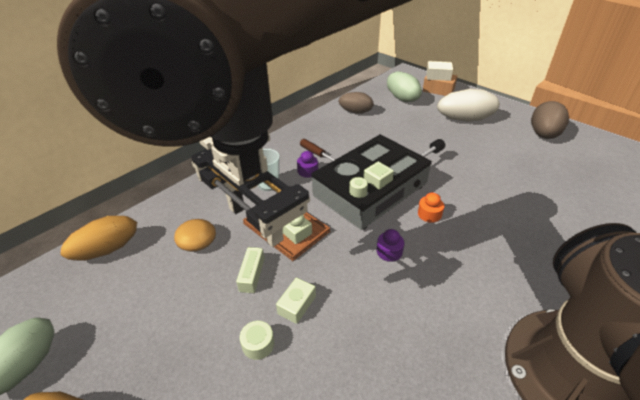

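View pics/d1.png

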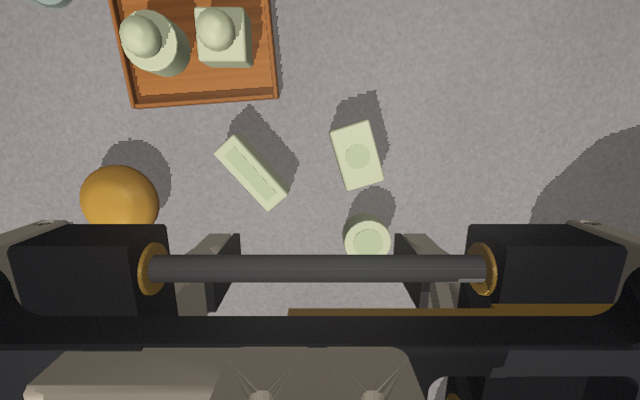

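Seal and puck are seated in the side view at (379,171) and (358,184). The plaque is in clear view at (356,155), so I take it next.

```bash
python3 - <<'E'
from h import *
a=togo(.4447,.2305,.1,-76.2)
b=togo(.4447,.2305,.016,-76.2)
E
```

```text
rows  [0.111 0.151 0.378] [ 0.001 -0.001 -0.294] | n>= 3
rows  [0.111 0.151 0.658] [ 0.001 -0.001 -0.294] | n>= 5
```

```bash
python3 -m inch '0.1 0.08 0.1 0.05 0 0 -0.14;0.15 0.111 0.151 0.18 0 0 -0.28;0.15 0.111 0.151 0.33 0 0 -0.294;0.15 0.111 0.151 0.48 0 0 -0.294;0.15 0.111 0.151 0.6 0 0 -0.294;0.15 0.111 0.151 0.65 0 0 -0.294;0.15 0.111 0.151 0.658 0 0 -0.294;0.15 0.111 0.151 0.658 0 0 -0.294;1 0.111 0.151 0.658 0 0 -0.294;1 0.111 0.151 0.658 0 0 -0.294;1 0.111 0.151 0.658 0 0 -0.294;1 0.111 0.151 0.658 0 0 -0.294' 40
python3 -m inch '1 0 0 0 0 0 0;1 0 0 0 0 0 0'
python3 -m inch '1 0 0 -0.06 0 0 0;1 0 0 -0.18 0 0 0;1 0 0 -0.32 0 0 0;1 0 0 -0.46 0 0 0;1 0 0 -0.58 0 0 0;1 0 0 -0.606 0 0 0;1 0 0 -0.606 0 0 0'
python3 - <<'E'
from h import *
a=togo(.5921,-.1968,.2,-93.9)
E
```

```text
t: 32.05
eef_pos: [0.4456, 0.2306, 0.0175]
ee_rot: [-3.141, 0.001, -1.332]
force: [-0.6, -0.3, 0.9]
width: 0.0485
t: 32.25
eef_pos: [0.4454, 0.2305, 0.0174]
ee_rot: [-3.141, 0.0, -1.332]
force: [-3.3, -0.5, 6.9]
width: 0.0456
t: 32.95
eef_pos: [0.4454, 0.2307, 0.1995]
ee_rot: [-3.14, 0.002, -1.332]
force: [0.2, 0.5, -3.9]
width: 0.0455
rows  [ 1.5   -0.138 -0.004] [-0.001  0.002  0.293] | n>= 10
```

```bash
python3 -m inch '1 0.1 -0.01 0 0 0 0.05;1 0.24 -0.02 0 0 0 0.15;1 0.39 -0.03 0 0 0 0.25;1 0.54 -0.05 0 0 0 0.293;1 0.69 -0.06 0 0 0 0.293;1 0.84 -0.08 0 0 0 0.293;1 0.95 -0.09 0 0 0 0.293;1 0.99 -0.09 0 0 0 0.293;1 0.99 -0.09 0 0 0 0.293'
python3 - <<'E'
from h import *
a=togo(.5922,-.1968,.2,-93.9)
a=togo(.5922,-.1968,.12,-93.9)
E
```

```text
t: 33.85
eef_pos: [0.5407, -0.0535, 0.196]
ee_rot: [3.137, -0.001, -1.642]
force: [0.2, 0.3, -4.4]
width: 0.0456
rows  [ 0.464 -0.205 -0.014] [ 0.004 -0.001 -0.003] | n>= 4
rows  [ 0.464 -0.206  0.253] [ 0.004 -0.001 -0.003] | n>= 4
```

```bash
python3 -m inch '1 0.12 -0.05 0 0 0 0;1 0.25 -0.11 0 0 0 0;1 0.37 -0.16 0 0 0 0;1 0.44 -0.2 0 0 0 0;1 0.464 -0.206 0.1 0 0 0;1 0.464 -0.206 0.2 0 0 0;1 0.464 -0.206 0.24 0 0 0;1 0.464 -0.206 0.24 0 0 0;1 0.464 -0.206 0.24 0 0 0'
python3 - <<'E'
from h import *
f=grab('wrist'); save(f,'q3')
h=cv2.cvtColor(f['img'],cv2.COLOR_RGB2HSV)
for b in blobs(f,0.05,0.0735,(h[...,2]>100)&(h[...,1]<60),60): print('floor',*b)
a=togo(.5922,-.1968,.0856,-93.9)
E
```

```text
t: 34.75
eef_pos: [0.5946, -0.1943, 0.1273]
ee_rot: [-3.141, -0.0, -1.637]
force: [0.7, -0.1, -2.9]
width: 0.0458
floor [418. 122.] 303 [ 0.5147 -0.2604  0.0581] 0.0589 [ 512.3 -260.2] [ 5.2 29.6] 86.0
floor [433. 184.] 3935 [ 0.5058 -0.2153  0.0677] 0.0677 [ 506.  -214.1] [59.7 37.8] 86.1
floor [321. 175.] 1192 [ 0.5888 -0.2276  0.0676] 0.0676 [ 589. -227.] [14.3 52.1] 84.9
rows  [0.008 0.009 0.141] [-0.002 -0.     0.001] | n>= 1
```

View pics/q3.png

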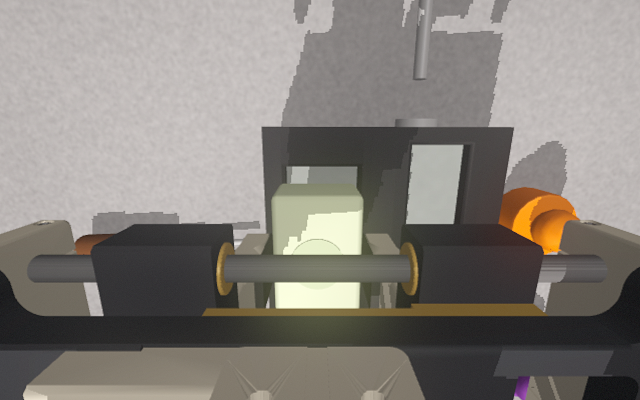

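```bash
python3 -m inch '1 0.009 0.009 0.03 0 0 0;1 0.009 0.009 0.06 0 0 0;1 0.009 0.009 0.08 0 0 0;1 0.009 0.009 0.1 0 0 0;1 0.009 0.009 0.115 0 0 0;1 0.009 0.009 0.128 0 0 0;1 0.009 0.009 0.137 0 0 0;1 0.009 0.009 0.137 0 0 0;1 0.009 0.009 0.137 0 0 0'
```

```text
t: 35.7
eef_pos: [0.5913, -0.1975, 0.0856]
ee_rot: [-3.141, 0.0, -1.639]
force: [-0.5, -0.2, -2.8]
width: 0.0459
```

```bash
python3 -m inch '0.32 0 0 0 0 0 0;0.32 0 0 0 0 0 0;0.32 0 0 0 0 0 0;0.32 0 0 -0.06 0 0 0;0.32 0 0 -0.2 0 0 0;0.32 0 0 -0.35 0 0 0;0.32 0 0 -0.43 0 0 0;0.32 0 0 -0.43 0 0 0'
python3 -m inch '0.2 -0.13 0 0 0 0 -0.05;0 -0.28 0 0 0 0 -0.15;0 -0.43 0 0 0 0 -0.25;0 -0.58 0 0 0 0 -0.35;0 -0.73 0 0 0 0 -0.4;0 -0.88 0 0 0 0 -0.4;0 -0.98 0.01 0 0 0 -0.4;0 -1 0.01 0 0 0 -0.4;0 -1 0.01 0 0 0 -0.4'
python3 - <<'E'
from h import *
f=grab('wrist'); save(f,'b0')
for b in blobs(f,0.095,0.112,green(f)): print('seated',*b)
h=cv2.cvtColor(f['img'],cv2.COLOR_RGB2HSV)
for b in blobs(f,0.05,0.0735,(h[...,2]>100)&(h[...,1]<60),60): print('floor',*b)
g=grab('side');save(g,'b0s')
for b in blobs(g,0.028,0.045,green(g)): print('blank',*b)
for b in blobs(g,0.093,0.112,green(g)): print('seated',*b)
a=togo(.537,.283,.2,-53.2)
E
```

```text
t: 36.5
eef_pos: [0.5935, -0.198, 0.2198]
ee_rot: [-3.133, -0.001, -1.638]
force: [0.8, 0.9, 0.1]
width: 0.0596
t: 37.4
eef_pos: [0.6083, 0.103, 0.2139]
ee_rot: [3.141, -0.0, -1.218]
force: [0.5, -0.2, 0.2]
width: 0.0877
seated [515.  16.] 1977 [ 0.5118 -0.0967  0.1039] 0.104 [511.2 -93.5] [56.4 30.4] 19.5
seated [471.  81.] 1885 [ 0.5217 -0.0412  0.1034] 0.1037 [520.1 -41.7] [39.1 38.2] 65.2
floor [403.  14.] 1757 [ 0.5918 -0.0814  0.0675] 0.0675 [591.7 -79.2] [60.1 27.6] 20.2
floor [169.  49.] 1253 [0.7878 0.0204 0.0623] 0.0625 [779.5  21.8] [61.2 37.7] 81.1
floor [218.  76.] 336 [0.7379 0.0273 0.0623] 0.0625 [741.2  28.1] [56.9 16.2] 81.9
floor [449.  64.] 67 [ 0.5336 -0.0579  0.068 ] 0.0678 [534.2 -57.4] [22.7  4.5] 52.2
floor [397. 104.] 532 [ 0.5623 -0.0098  0.059 ] 0.0592 [560.7  -9.8] [  1.  165.3] 85.9
floor [279. 175.] 884 [0.6517 0.0986 0.0635] 0.0638 [652.3 100. ] [35.  34.2] 19.2
floor [342. 197.] 844 [0.5811 0.0974 0.0634] 0.0638 [580.1  98.8] [35.2 34.1] 73.1
blank [398.  92.] 92 [ 0.769  -0.5599  0.0384] 0.0389 [ 776.8 -564.8] [ 22.6 123.7] 79.4
blank [273. 212.] 205 [0.6419 0.111  0.0375] 0.0381 [645.8 106.3] [54.5 43.7] 44.1
blank [295. 227.] 226 [0.5702 0.1101 0.0375] 0.0382 [576.4 100.8] [48.3 50.4] 85.0
blank [249. 266.] 589 [0.5619 0.2458 0.0339] 0.0341 [564.8 242.9] [33.4 92.4] 36.3
blank [272. 338.] 802 [0.4087 0.3198 0.0342] 0.0343 [410.1 318.4] [56.3 57. ] 74.1
seated [375. 143.] 321 [ 0.5868 -0.1916  0.1012] 0.1016 [ 588.6 -195.6] [71.9 47.3] 85.5
seated [383. 174.] 64 [ 0.4942 -0.1037  0.1012] 0.1014 [ 494.4 -104.8] [47.8 15.8] 76.4
seated [358. 183.] 140 [ 0.5186 -0.04    0.1014] 0.1017 [518.7 -42. ] [35.5 37. ] 17.2
rows  [-0.65   0.015  0.047] [ 0.001  0.    -0.278] | n>= 4
```

View pics/b0.png

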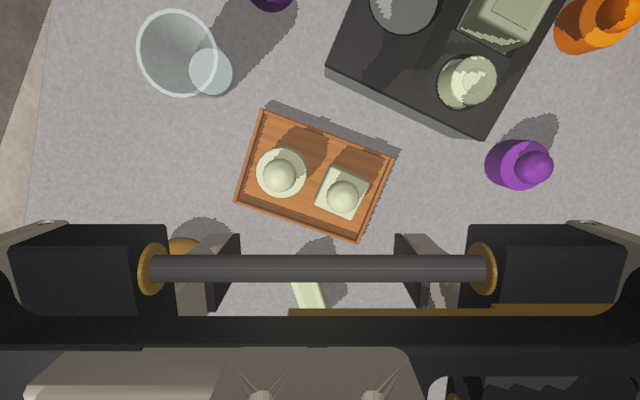

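The plaque is seated. The blank disc was knocked to about (413,318). Both tray pieces are fine. Next is the bar.

```bash
python3 -m inch '0 -0.13 0 0 0 0 -0.1;0 -0.28 0 0 0 0 -0.2;0 -0.43 0.01 0 0 0 -0.278;0 -0.56 0.01 0.02 0 0 -0.278;0 -0.63 0.015 0.04 0 0 -0.278;0 -0.65 0.015 0.047 0 0 -0.278;0 -0.65 0.015 0.047 0 0 -0.278;0 -0.65 0.015 0.047 0 0 -0.278'
python3 - <<'E'
from h import *
f=grab('wrist'); save(f,'b1')
for b in blobs(f,0.028,0.045,green(f)): print('blank',*b)
a=togo(.5666,.2431,.016,-53.2)
E
```

```text
t: 38.3
eef_pos: [0.5379, 0.2824, 0.2006]
ee_rot: [3.142, -0.0, -0.93]
force: [-0.7, 0.3, 0.0]
width: 0.0874
blank [331.   1.] 46 [0.6376 0.1253 0.0321] 0.0324 [638.  125.4] [14.3  1.7] 31.0
blank [390.  28.] 1439 [0.5764 0.1117 0.0394] 0.0401 [579.  100.2] [50.2 49.4] 86.1
blank [317. 143.] 2657 [0.5678 0.2415 0.0359] 0.0359 [566.9 242.8] [33.3 90.2] 36.9
blank [381. 288.] 389 [0.4021 0.3326 0.0362] 0.0362 [400.9 333.8] [50.  18.3] 36.5
rows  [0.162 0.002 0.616] [-0.    -0.    -0.002] | n>= 4
```

View pics/b1.png

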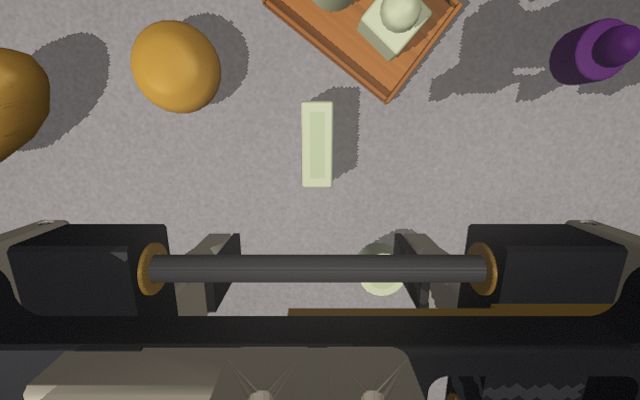

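```bash
python3 -m inch '0.15 0.08 0.002 0.05 0 0 0;0.25 0.162 0.002 0.18 0 0 0;0.3 0.162 0.002 0.32 0 0 0;0.3 0.162 0.002 0.46 0 0 0;0.3 0.162 0.002 0.57 0 0 0;0.3 0.162 0.002 0.61 0 0 0;0.3 0.162 0.002 0.616 0 0 0;0.3 0.162 0.002 0.616 0 0 0;1 0.162 0.002 0.616 0 0 0;1 0.162 0.002 0.616 0 0 0;1 0.162 0.002 0.616 0 0 0;1 0.162 0.002 0.616 0 0 0' 40
python3 -m inch '1 0 0 0 0 0 0;1 0 0 0 0 0 0'
python3 -m inch '1 0 0 -0.06 0 0 0;1 0 0 -0.18 0 0 0;1 0 0 -0.32 0 0 0;1 0 0 -0.46 0 0 0;1 0 0 -0.58 0 0 0;1 0 0 -0.606 0 0 0;1 0 0 -0.606 0 0 0'
python3 - <<'E'
from h import *
a=togo(.5085,-.1961,.2,-93.9)
E
```

```text
t: 39.55
eef_pos: [0.5662, 0.2447, 0.0164]
ee_rot: [-3.14, 0.0, -0.929]
force: [0.2, 0.1, -0.1]
width: 0.0351
t: 39.75
eef_pos: [0.5661, 0.2446, 0.0164]
ee_rot: [-3.141, -0.0, -0.929]
force: [-1.2, 0.3, 5.9]
width: 0.0334
t: 40.45
eef_pos: [0.566, 0.2447, 0.1984]
ee_rot: [-3.139, 0.001, -0.929]
force: [-1.2, -0.4, -3.6]
width: 0.0338
rows  [ 1.062  1.033 -0.008] [-0.002  0.001  0.678] | n>= 9
```

```bash
python3 -m inch '1 0.07 0.07 0 0 0 0.05;1 0.17 0.16 0 0 0 0.15;1 0.28 0.27 0 0 0 0.25;1 0.39 0.38 0 0 0 0.35;1 0.5 0.49 0 0 0 0.45;1 0.61 0.59 0 0 0 0.55;1 0.72 0.7 0 0 0 0.65;1 0.83 0.81 0 0 0 0.678;1 0.93 0.9 0 0 0 0.678;1 0.98 0.95 0 0 0 0.678;1 0.98 0.95 0 0 0 0.678;1 0.98 0.95 0 0 0 0.678'
python3 - <<'E'
from h import *
a=togo(.5087,-.1943,.12,-93.9)
E
```

```text
t: 41.65
eef_pos: [0.5123, -0.1621, 0.1953]
ee_rot: [3.138, 0.0, -1.641]
force: [0.6, 0.8, -2.9]
width: 0.0337
rows  [0.108 0.004 0.251] [ 0.004  0.    -0.002] | n>= 2
```

```bash
python3 -m inch '1 0.06 0.002 0 0 0 0;1 0.108 0.004 0 0 0 0;1 0.108 0.004 0.1 0 0 0;1 0.108 0.004 0.2 0 0 0;1 0.108 0.004 0.24 0 0 0;1 0.108 0.004 0.24 0 0 0;1 0.108 0.004 0.24 0 0 0'
python3 - <<'E'
from h import *
f=grab('wrist'); save(f,'b3')
h=cv2.cvtColor(f['img'],cv2.COLOR_RGB2HSV)
for b in blobs(f,0.05,0.0735,(h[...,2]>100)&(h[...,1]<60),60): print('floor',*b)
for b in blobs(f,0.095,0.112,green(f)): print('seated',*b)
a=togo(.5087,-.1943,.0846,-93.9)
E
```

```text
t: 42.35
eef_pos: [0.511, -0.1939, 0.1262]
ee_rot: [-3.141, -0.0, -1.638]
force: [0.2, -0.3, -3.6]
width: 0.034
floor [310. 130.] 326 [ 0.5117 -0.2602  0.058 ] 0.0588 [ 512.3 -260. ] [ 5.9 29. ] 86.1
floor [320. 158.] 604 [ 0.5056 -0.2399  0.0676] 0.0676 [ 506. -240.] [ 9.4 39.7] 83.1
floor [219. 186.] 309 [ 0.5807 -0.2245  0.0692] 0.0679 [ 581.9 -225.7] [29.9 61.1] 49.3
seated [192. 203.] 3110 [ 0.5878 -0.221   0.1029] 0.1033 [ 589.4 -219.5] [28.2 46.3] 85.3
rows  [0.002 0.009 0.14 ] [-0.002 -0.     0.001] | n>= 1
```

View pics/b3.png

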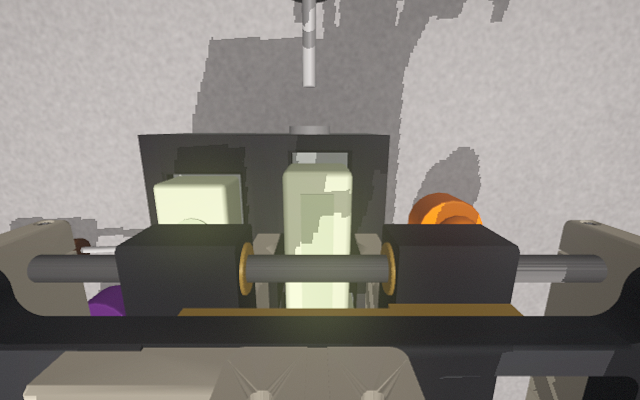

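```bash
python3 -m inch '1 0.002 0.008 0.03 0 0 0;1 0.002 0.008 0.06 0 0 0;1 0.002 0.008 0.08 0 0 0;1 0.002 0.008 0.1 0 0 0;1 0.002 0.008 0.115 0 0 0;1 0.002 0.008 0.128 0 0 0;1 0.002 0.008 0.137 0 0 0;1 0.002 0.008 0.137 0 0 0;1 0.002 0.008 0.137 0 0 0'
```

```text
t: 43.3
eef_pos: [0.508, -0.1944, 0.0844]
ee_rot: [-3.141, 0.0, -1.639]
force: [0.1, 0.4, -3.3]
width: 0.0338
```

```bash
python3 -m inch '0.45 0 0 0 0 0 0;0.45 0 0 0 0 0 0;0.45 0 0 0 0 0 0;0.45 0 0 -0.06 0 0 0;0.45 0 0 -0.2 0 0 0;0.45 0 0 -0.35 0 0 0;0.45 0 0 -0.43 0 0 0;0.45 0 0 -0.43 0 0 0'
python3 -m inch '0.2 -0.13 0 0 0 0 0;0 -0.28 0 0 0 0 0;0 -0.43 0 0 0 0 0;0 -0.58 0 0 0 0 0;0 -0.73 0.02 0 0 0 0;0 -0.88 0.03 0 0 0 0;0 -0.98 0.04 0 0 0 0;0 -1 0.04 0 0 0 0;0 -1 0.04 0 0 0 0'
python3 - <<'E'
from h import *
g=grab('side');save(g,'e0s')
for b in blobs(g,0.028,0.045,green(g)): print('blank',*b)
for b in blobs(g,0.093,0.112,green(g)): print('seated',*b)
f=grab('wrist'); save(f,'e0')
for b in blobs(f,0.093,0.112,green(f)): print('seated w',*b)
a=togo(.413,.37,.2,-93.9)
E
```

```text
t: 44.1
eef_pos: [0.5102, -0.1949, 0.218]
ee_rot: [-3.134, -0.001, -1.638]
force: [-0.6, -0.3, -0.9]
width: 0.0483
t: 45.0
eef_pos: [0.516, 0.1065, 0.2128]
ee_rot: [3.141, -0.0, -1.637]
force: [0.4, -1.1, -0.8]
width: 0.0872
blank [398.  92.] 88 [ 0.7687 -0.5593  0.0388] 0.0392 [ 777.2 -563.1] [ 21.9 126.5] 76.7
blank [273. 212.] 209 [0.6418 0.1113 0.0376] 0.0383 [644.9 107.3] [54. 44.] 46.2
blank [295. 227.] 226 [0.5707 0.1103 0.0377] 0.0383 [576.3 100.1] [49.5 49.7] 84.7
blank [272. 338.] 801 [0.4088 0.3199 0.0342] 0.0343 [410.3 318.5] [56.  56.8] 1.6
seated [376. 143.] 280 [ 0.5846 -0.195   0.1013] 0.1015 [ 588.2 -196.7] [73.7 45.4] 86.2
seated [402. 156.] 322 [ 0.5036 -0.1926  0.1019] 0.102 [ 505.  -196.1] [92.6 35.2] 86.7
seated [378. 170.] 148 [ 0.514  -0.1082  0.1015] 0.1016 [ 511.3 -109.5] [49.5 49.3] 0.5
seated [358. 183.] 114 [ 0.5184 -0.0401  0.1017] 0.1019 [517.6 -41.3] [36.1 32.6] 18.0
seated w [299.  26.] 2024 [ 0.5202 -0.0419  0.1035] 0.1036 [520.  -42.4] [38.7 37.8] 20.0
rows  [-0.858  0.403  0.043] [ 0.001 -0.    -0.   ] | n>= 6
```

View pics/e0s.png

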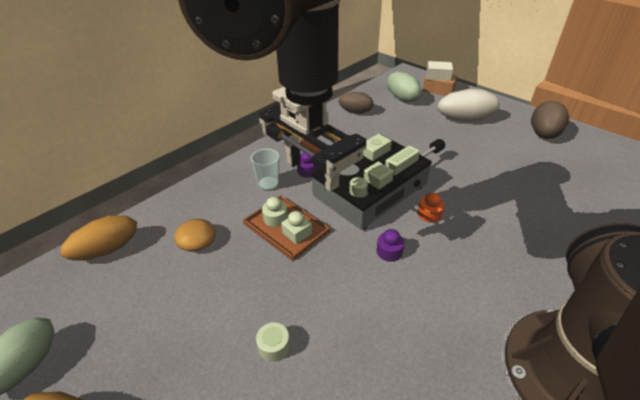

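Four blanks are seated. Only the disc is left on the table, at (272,338) in the side view.

```bash
python3 -m inch '0 -0.13 0.06 0 0 0 0;0 -0.27 0.13 0 0 0 0;0 -0.41 0.19 0 0 0 0;0 -0.55 0.26 0 0 0 0;0 -0.69 0.33 0.02 0 0 0;0 -0.81 0.39 0.04 0 0 0;0 -0.858 0.403 0.043 0 0 0;0 -0.858 0.403 0.043 0 0 0;0 -0.858 0.403 0.043 0 0 0'
python3 - <<'E'
from h import *
f=grab('wrist'); save(f,'e1')
bb=[b for b in blobs(f,0.028,0.045,green(f))]
for b in bb: print('blank',*b)
b=min(bb,key=lambda b:abs(b[2][0]-.412)+abs(b[2][1]-.318))
a=togo(b[4][0]/1000,b[4][1]/1000,.016,-93.9)
E
```

```text
t: 46.0
eef_pos: [0.4137, 0.3696, 0.2003]
ee_rot: [3.141, -0.001, -1.64]
force: [-0.1, -1.6, 0.2]
width: 0.0878
blank [315. 143.] 2231 [0.4118 0.3177 0.0359] 0.0359 [411.6 318.2] [56.  56.1] 85.0
rows  [ 0.17  -0.005  0.615] [ 0.    -0.    -0.001] | n>= 4
```

View pics/e1.png

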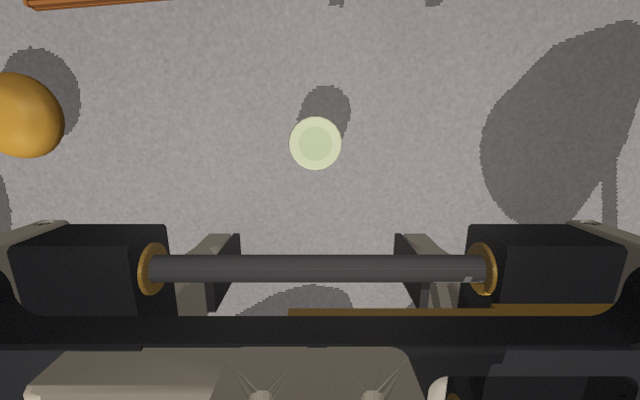

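Disc at (315,143). Next I pick it up.

```bash
python3 -m inch '0.05 0.08 -0.005 0.05 0 0 0;0.08 0.17 -0.005 0.18 0 0 0;0.08 0.17 -0.005 0.32 0 0 0;0.08 0.17 -0.005 0.46 0 0 0;0.08 0.17 -0.005 0.57 0 0 0;0.08 0.17 -0.005 0.61 0 0 0;0.08 0.17 -0.005 0.615 0 0 0;0.08 0.17 -0.005 0.615 0 0 0;1 0.17 -0.005 0.615 0 0 0;1 0.17 -0.005 0.615 0 0 0;1 0.17 -0.005 0.615 0 0 0;1 0.17 -0.005 0.615 0 0 0' 40
python3 -m inch '1 0 0 0 0 0 0;1 0 0 0 0 0 0'
python3 -m inch '1 0 0 -0.06 0 0 0;1 0 0 -0.18 0 0 0;1 0 0 -0.32 0 0 0;1 0 0 -0.46 0 0 0;1 0 0 -0.58 0 0 0;1 0 0 -0.606 0 0 0;1 0 0 -0.606 0 0 0'
python3 - <<'E'
from h import *
a=togo(.5995,-.0925,.2,-100)
E
```

```text
t: 47.25
eef_pos: [0.4115, 0.3202, 0.0168]
ee_rot: [-3.141, 0.001, -1.638]
force: [-1.5, -0.1, 4.4]
width: 0.0574
t: 47.45
eef_pos: [0.4115, 0.3203, 0.0168]
ee_rot: [-3.141, 0.001, -1.638]
force: [-1.1, -1.1, 6.7]
width: 0.057
t: 48.15
eef_pos: [0.4112, 0.3201, 0.1988]
ee_rot: [-3.141, 0.003, -1.639]
force: [0.0, -0.2, -3.8]
width: 0.0568
rows  [ 1.33  -0.72  -0.007] [-0.001  0.002  0.102] | n>= 10
```

```bash
python3 -m inch '1 0.09 -0.05 0 0 0 0.03;1 0.22 -0.12 0 0 0 0.06;1 0.35 -0.19 0 0 0 0.09;1 0.48 -0.26 0 0 0 0.102;1 0.61 -0.33 0 0 0 0.102;1 0.74 -0.4 0 0 0 0.102;1 0.87 -0.47 0 0 0 0.102;1 0.96 -0.52 0 0 0 0.102;1 1 -0.54 0 0 0 0.102;1 1 -0.54 0 0 0 0.102'
python3 - <<'E'
from h import *
a=togo(.5998,-.0905,.12,-100)
E
```

```text
t: 49.15
eef_pos: [0.5517, 0.0078, 0.1954]
ee_rot: [3.138, -0.002, -1.748]
force: [-0.9, -1.0, -3.9]
width: 0.0574
rows  [ 0.294 -0.217  0.251] [ 0.003 -0.002 -0.003] | n>= 3
```

```bash
python3 -m inch '1 0.1 -0.07 0 0 0 0;1 0.2 -0.15 0 0 0 0;1 0.28 -0.21 0 0 0 0;1 0.294 -0.217 0 0 0 0;1 0.294 -0.217 0.1 0 0 0;1 0.294 -0.217 0.2 0 0 0;1 0.294 -0.217 0.24 0 0 0;1 0.294 -0.217 0.24 0 0 0;1 0.294 -0.217 0.24 0 0 0'
python3 - <<'E'
from h import *
f=grab('wrist'); save(f,'e3')
h=cv2.cvtColor(f['img'],cv2.COLOR_RGB2HSV)
for b in blobs(f,0.05,0.0735,(h[...,2]>100)&(h[...,1]<60),60): print('floor',*b)
for b in blobs(f,0.095,0.112,green(f)): print('seated',*b)
a=togo(.5996,-.0905,.085,-100)
E
```

```text
t: 50.05
eef_pos: [0.6017, -0.0882, 0.1265]
ee_rot: [-3.141, -0.0, -1.744]
force: [-0.1, -0.4, -2.1]
width: 0.0573
floor [413.  81.] 655 [ 0.5197 -0.1731  0.0679] 0.0677 [ 508.5 -184.7] [75.6 37.1] 86.2
floor [311. 121.] 397 [ 0.5931 -0.1598  0.0676] 0.0675 [ 593.7 -160.4] [ 6.  51.7] 87.6
floor [413. 156.] 492 [ 0.5252 -0.1226  0.0684] 0.0679 [ 513.9 -108.7] [55.  53.6] 86.0
floor [324. 190.] 1537 [ 0.5927 -0.1095  0.0676] 0.0676 [ 594.1 -106.2] [32.2 63.6] 73.3
seated [302.  57.] 9369 [ 0.5915 -0.1933  0.1037] 0.1037 [ 591.2 -192.8] [63.3 45.5] 86.3
seated [450.  54.] 6463 [ 0.5099 -0.1805  0.104 ] 0.104 [ 508.9 -180.2] [58.6 33.7] 85.7
seated [448. 178.] 6397 [ 0.5159 -0.111   0.1039] 0.1041 [ 514.8 -109.4] [50.3 50. ] 85.6
rows  [0.009 0.007 0.14 ] [-0.002  0.     0.001] | n>= 1
```

View pics/e3.png

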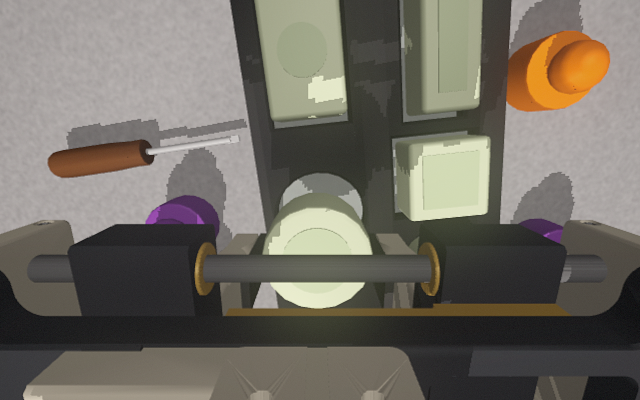

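```bash
python3 -m inch '1 0.008 0.007 0.03 0 0 0;1 0.008 0.007 0.06 0 0 0;1 0.008 0.007 0.08 0 0 0;1 0.008 0.007 0.1 0 0 0;1 0.008 0.007 0.115 0 0 0;1 0.008 0.007 0.128 0 0 0;1 0.008 0.007 0.136 0 0 0;1 0.008 0.007 0.136 0 0 0;1 0.008 0.007 0.136 0 0 0'
```

```text
t: 51.0
eef_pos: [0.5989, -0.0908, 0.085]
ee_rot: [-3.141, 0.0, -1.746]
force: [0.3, -0.5, -2.9]
width: 0.0574
```

```bash
python3 -m inch '0.225 0 0 0 0 0 0;0.225 0 0 0 0 0 0;0.225 0 0 0 0 0 0;0.225 0 0 -0.06 0 0 0;0.225 0 0 -0.2 0 0 0;0.225 0 0 -0.35 0 0 0;0.225 0 0 -0.5 0 0 0;0.225 -0.13 0.15 -0.6 0 0 -0.1;0.1 -0.2 0.15 -0.65 0 0 -0.1;0 -0.2 0.15 -0.65 0 0 -0.1;0 -0.2 0.15 -0.65 0 0 -0.1'
python3 - <<'E'
from h import *
f=grab('wrist'); save(f,'v1'); print(st()['eef_pos'],st()['ee_rot'])
h=cv2.cvtColor(f['img'],cv2.COLOR_RGB2HSV)
for b in blobs(f,0.095,0.12,green(f)): print('seated',*b)
for b in blobs(f,0.074,0.088,h[...,2]<90,100): print('plate',*b)
g=grab('side');save(g,'v1s')
for b in blobs(g,0.028,0.045,green(g)): print('low',*b)
for b in blobs(g,0.093,0.112,green(g)): print('seated',*b)
E
```

```text
t: 52.1
eef_pos: [0.5649, -0.0231, 0.2809]
ee_rot: [-3.14, 0.001, -1.639]
force: [0.3, -0.3, -0.4]
width: 0.0851
[ 0.56464351 -0.02374689  0.27986459] [-3.14152405e+00  2.30328986e-04 -1.64040640e+00]
seated [280.  30.] 2775 [ 0.5911 -0.1882  0.1034] 0.1036 [ 591.5 -188.5] [55.8 45.8] 86.1
seated [361.  33.] 2223 [ 0.5095 -0.1801  0.1037] 0.1038 [ 508.8 -180.3] [61.1 34.3] 86.2
seated [358. 107.] 2171 [ 0.515  -0.1089  0.104 ] 0.104 [ 514.4 -108.8] [48.5 49.9] 86.1
seated [282. 128.] 2184 [ 0.598  -0.0927  0.1038] 0.1039 [598.1 -92.4] [57.  56.4] 84.8
seated [355. 168.] 932 [ 0.5206 -0.0432  0.1038] 0.1038 [520.2 -42.7] [38.2 38.6] 41.7
plate [311. 123.] 12227 [ 0.566  -0.0932  0.0795] 0.0796 [ 552.  -116.1] [211.2 169. ] 86.2
plate [380.  27.] 108 [ 0.485  -0.1908  0.0797] 0.0797 [ 484.4 -192.1] [50.   3.5] 86.1
low [399.  93.] 70 [ 0.7614 -0.5568  0.0388] 0.0386 [ 766.8 -558.7] [16.1 95. ] 85.8
low [273. 212.] 203 [0.642  0.1119 0.0375] 0.0383 [645.7 107.3] [54.8 43. ] 42.5
low [294. 227.] 217 [0.5708 0.1107 0.0377] 0.0383 [576. 101.] [47.5 48.5] 86.6
seated [375. 143.] 324 [ 0.5872 -0.1912  0.1011] 0.1016 [ 587.7 -195.7] [72.5 46.3] 86.7
seated [402. 156.] 337 [ 0.5039 -0.1905  0.1016] 0.1018 [ 504.8 -196.5] [95.5 34.7] 85.7
seated [346. 160.] 300 [ 0.5934 -0.0881  0.1013] 0.1017 [595.6 -91.2] [58.  55.9] 89.1
seated [378. 171.] 324 [ 0.5102 -0.1048  0.1014] 0.1018 [ 511.4 -108.5] [51.3 51.3] 87.6
seated [358. 184.] 181 [ 0.5163 -0.0387  0.1011] 0.1017 [516.6 -41.3] [38.3 37.1] 42.7
```

View pics/v1.png

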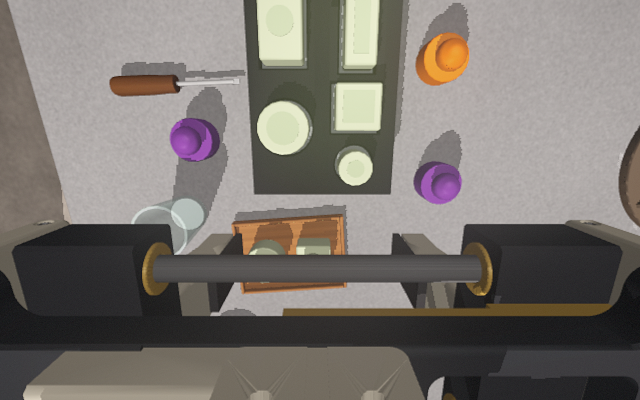

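View pics/v1s.png

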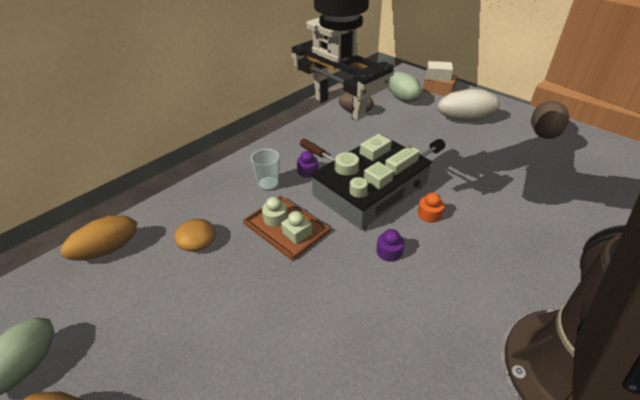

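All five blanks sit level, with tops at 104 mm and in-plane errors of about 1.5 mm or less. Both finished pieces stand in the tray. Next is the rod.

```bash
python3 -m inch '0 0.13 0.01 0 0 0 0;0 0.28 0.03 0 0 0 0;0 0.43 0.05 0 0 0 0;0 0.58 0.06 0 0 0 0;0 0.73 0.08 0 0 0 0;0 0.88 0.1 0 0 0 0;0 0.98 0.11 0.05 0 0 0;0 1 0.12 0.1 0 0 0;0 1 0.12 0.1 0 0 0'
python3 - <<'E'
from h import *
f=grab('wrist'); save(f,'r1'); h=cv2.cvtColor(f['img'],cv2.COLOR_RGB2HSV)
for b in blobs(f,0.045,0.066,h[...,2]<90,60): print(*b)
a=togo(.5047,-.3675,.12,-93.9)
a=togo(.5047,-.3675,.027,-93.9)
E
```

```text
t: 53.1
eef_pos: [0.5054, -0.3221, 0.2461]
ee_rot: [3.135, 0.002, -1.645]
force: [-0.1, -0.0, -0.3]
width: 0.0881
[36. 92.] 308 [ 0.8083 -0.4504  0.0501] 0.0494 [ 814.1 -449. ] [20.5 58.8] 73.4
[313. 147.] 690 [ 0.5045 -0.3674  0.0581] 0.0591 [ 504.2 -366.7] [28.8 32.1] 85.0
[298. 237.] 717 [ 0.5319 -0.2588  0.0563] 0.0562 [ 532.2 -260.8] [  8.4 148.9] 85.3
rows  [ 0.153 -0.007  0.426] [ 0.004  0.001 -0.004] | n>= 3
rows  [ 0.154 -0.008  0.736] [ 0.004  0.001 -0.004] | n>= 5
```

```bash
python3 -m inch '0 0.1 -0.007 0.05 0 0 0;0 0.154 -0.007 0.18 0 0 0;0 0.154 -0.007 0.33 0 0 0;0 0.154 -0.007 0.48 0 0 0;0 0.154 -0.007 0.62 0 0 0;0 0.154 -0.007 0.71 0 0 0;0 0.154 -0.007 0.736 0 0 0;0 0.154 -0.007 0.736 0 0 0;0 0.154 -0.007 0.736 0 0 0'
python3 -m inch '1 0 0 0 0 0 0;1 0 0 0 0 0 0;1 0 0 0 0 0 0;1 0 0 0 0 0 0;1 0 0 0 0 0 0;1 0 0 0 0 0 0;1 0 0 0 0 0 0;1 0 0 0 0 0 0' 45
```

```text
t: 54.05
eef_pos: [0.5083, -0.3672, 0.031]
ee_rot: [-3.139, -0.001, -1.64]
force: [0.1, -0.1, 1.2]
width: 0.0874
t: 54.85
eef_pos: [0.5052, -0.3667, 0.029]
ee_rot: [3.139, 0.0, -1.641]
force: [-4.7, 0.0, 2.7]
width: 0.0334
```

```bash
python3 -m inch '1 -0.02 0 0 0 0 0;1 -0.04 0 0 0 0 0;1 -0.06 0 0 0 0 0;1 -0.075 0 0 0 0 0;1 -0.083 0 0 0 0 0;1 -0.083 0 0 0 0 0;1 -0.083 0 0 0 0 0;1 -0.083 0 0 0 0 0' 45
```

```text
t: 55.65
eef_pos: [0.507, -0.3417, 0.0289]
ee_rot: [3.139, 0.0, -1.641]
force: [-6.0, -0.6, 4.6]
width: 0.0331
```

```bash
python3 -m inch '0 0 0 0 0 0 0;0 0 0 0 0 0 0;0 0 0 0 0 0 0;0 0 0 0 0 0 0;0 0 0 0 0 0 0;0 0 0 -0.06 0 0 0;0 0 0 -0.2 0 0 0;0 0 0 -0.35 0 0 0;0 0 0 -0.5 0 0 0;0 0 0 -0.65 0 0 0;0 0 0 -0.72 0 0 0;0 0 0 -0.72 0 0 0'
python3 - <<'E'
from h import *
f=grab('wrist'); save(f,'r2'); h=cv2.cvtColor(f['img'],cv2.COLOR_RGB2HSV)
for b in blobs(f,0.045,0.066,h[...,2]<90,60): print('knob',*b)
for n in ['side','scene']:
    g=grab(n);save(g,'r2'+n);h=cv2.cvtColor(g['img'],cv2.COLOR_RGB2HSV)
    for b in blobs(g,0.045,0.066,h[...,2]<90,60):
        if abs(b[2][0]-.5)<.05: print(n,'knob',*b)
    for b in blobs(g,0.093,0.112,green(g)):
        if abs(b[2][0]-.55)<.1: print('seated',*b)
    for b in blobs(g,0.028,0.045,green(g)):print('low',*b)
print(st()['force'],st()['width'])
E
```

```text
t: 56.85
eef_pos: [0.5102, -0.3428, 0.2497]
ee_rot: [-3.134, -0.002, -1.641]
force: [-0.2, 0.3, -0.1]
width: 0.0876
knob [ 53. 111.] 313 [ 0.8101 -0.4505  0.0502] 0.0496 [ 816.1 -448.9] [23.  62.2] 72.8
knob [320. 185.] 669 [ 0.5069 -0.3434  0.0576] 0.0588 [ 506.8 -342.2] [29.5 33.6] 85.9
knob [301. 251.] 752 [ 0.5379 -0.2594  0.0554] 0.0552 [ 537.3 -261.5] [  7.6 157.4] 86.0
side knob [433. 147.] 112 [ 0.5    -0.3373  0.0539] 0.0547 [ 501.8 -340.4] [30.3 31.1] 84.8
side knob [395. 193.] 457 [ 0.4648 -0.1183  0.0553] 0.0552 [ 464.3 -127.1] [247.5  12. ] 84.0
seated [375. 143.] 321 [ 0.587  -0.1915  0.1012] 0.1016 [ 588.  -195.5] [71.3 48.1] 84.3
seated [402. 156.] 339 [ 0.5038 -0.1903  0.1015] 0.1019 [ 504.4 -195.8] [94.2 33.5] 85.2
seated [346. 160.] 299 [ 0.5936 -0.0882  0.1014] 0.1017 [594.8 -91.9] [55.8 56.6] 62.5
seated [378. 171.] 324 [ 0.5103 -0.1048  0.1014] 0.1019 [ 511.  -109.4] [53.6 48.6] 85.2
seated [358. 184.] 183 [ 0.5163 -0.0387  0.101 ] 0.1015 [515.9 -40.3] [38.2 38.9] 39.1
low [399.  92.] 84 [ 0.7671 -0.5592  0.0392] 0.0402 [ 778.6 -564.4] [ 24.4 121.5] 79.1
low [27
[... 385 characters left out ...]
] 0.1028 [ 517.8 -109.9] [49.4 51.1] 85.7
seated [285. 176.] 154 [ 0.5251 -0.0428  0.1022] 0.1024 [522.  -43.1] [36.  39.2] 82.6
seated [224. 181.] 429 [ 0.5135 -0.1971  0.1019] 0.1025 [ 510.3 -197.3] [91.7 37. ] 86.4
seated [269. 201.] 363 [ 0.6037 -0.0925  0.1026] 0.103 [601.2 -92.4] [55.1 56.1] 51.5
seated [226. 205.] 488 [ 0.5969 -0.1976  0.1023] 0.1026 [ 593.7 -197.9] [70.6 49.4] 86.3
low [343. 205.] 182 [0.5944 0.0952 0.038 ] 0.0389 [583.4  97.7] [47.3 52.2] 84.1
low [351. 226.] 193 [0.666  0.0976 0.039 ] 0.0396 [658.7  98.4] [54.5 47.2] 65.6
low [ 57. 325.] 201 [ 0.8081 -0.5711  0.0391] 0.0398 [ 798.1 -571.7] [ 27.8 137.4] 67.0
[-0.09843217 -0.04311865 -0.45556984] 0.08743944369186435
```

View pics/r2scene.png

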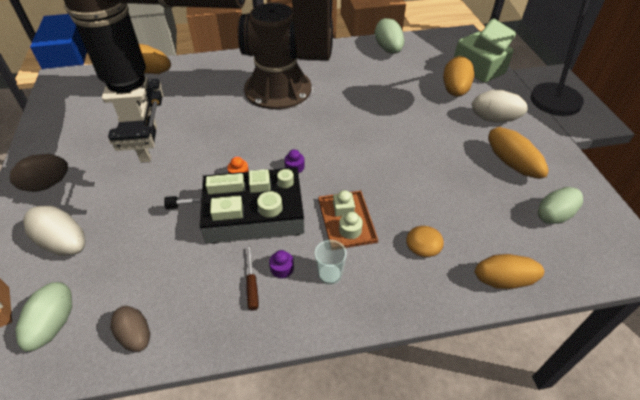

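View pics/r2.png

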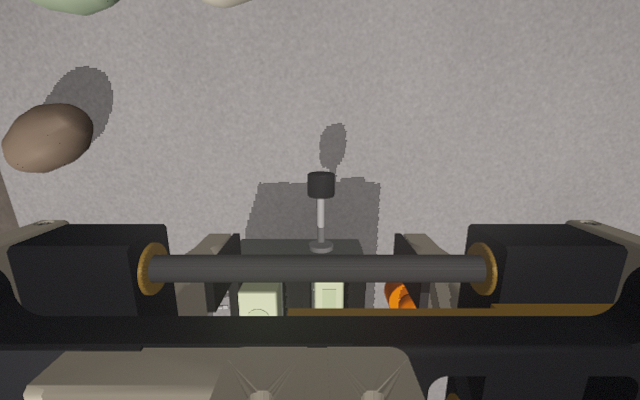

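The knob is at y = -342 mm, midway between -317 (in) and -367 (out), so the rod is at the middle click. All five blanks and both finished pieces are in place and the gripper is clear, so I hand in.

```bash
python3 -c "
from station import arm
print(arm.job_done())"
```

```text
the job is handed in; nothing more can be done
None
```

I handed the job in at about 57 s of robot time, with every step done. The hand-in gives no verdict, so the results below are my own camera checks.

**What I did:** I pulled the rod fully out, stood both finished pieces side by side in the tray, and seated all five blanks in their own nests. Then I pushed the rod back in 25 mm and let it go.

**Last checks:**
- **Rod:** The knob is at y = -342 mm in the wrist view, midway between fully in (-317) and fully out (-367). The side and scene cameras agree to about 2 mm.
- **Blanks:** In the wrist view before the last rod move, all five tops were level at about 104 mm. The seal, disc and puck were within about 1.5 mm of their nest centres, and the bar and plaque were only partly in view. After the rod move, the side and scene views showed all five unmoved.
- **Finished pieces:** Both stand upright in the tray.
- **Bystanders and gripper:** In the final views the tumbler, pebble and engraving tool look unmoved, though I did not measure them. The gripper is open and touching nothing.

**What went wrong or disagreed:**
- **Stray command:** I sent one unintended row while gripping the puck. It dragged the puck about 46 mm along the table, but it hit nothing and seated normally afterwards.
- **Knocked disc:** The disc blank was pushed about 3 cm aside mid-run while the arm was elsewhere. I measured it again before picking it up.
- **Camera offset:** The side and scene cameras differ by 3 to 7 mm in x from each other. The wrist view lies between them, and I relied on that.

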